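# Load the bottle mixer and lock its hold-down bar

### The arm

A 6-joint arm with a two-finger parallel gripper is mounted at the origin on the work surface. World frame = base frame: x ahead of the robot, y to its left, z up, the work surface at z = 0. Lengths are in m, angles in rad, forces in N, time in s.
With the tool pointing down it reaches from about 0.225 to 0.875 m from the base axis. Payload 3.4 kg.
Tool frame: the origin (TCP) lies on the mounting face of the last link; the fingertips stand 173 mm ahead of it and the grasp point (between the pads) lies 155 mm ahead of it; z points along the fingers, y is the line along which they close (so a half turn about z gives the same grasp; the last joint's range is limited). The gripper opens to 85 mm and grips with 20 to 120 N. Pads are 22 mm wide; open, the fingers measure 114 mm over their backs; the gripper's body (76 mm by 85 mm) begins 54 mm behind the grasp point. The pads swing forward as they close: fully open they stand 13 mm farther back than shut.
Start: joints at [-1.271, 0.276, 1.505, -0, 1.361, -0.121], TCP at [0.235, -0.525, 0.405] pointing down, gripper open.
Joint ranges: [-2.89, 2.89], [-0.75, 2.08], [0.22, 2.7], [-1.18, 4.32], [0.11, 2.71], [-2.7, 2.7]. Speed limits (rad/s): [2.57, 2.57, 3.14, 3.14, 3.14, 3.14].

### API

Orientations are given as a unit quaternion [w, x, y, z].
In Python, from rig import manip gives the robot as it stands.
- The arm moves only by the tool carry_out, never from a script. Its arguments are lists of equal length, an entry for each row: "linear": the shift along the world's x, y, z each as a share of 500 mm, from -1 to 1, a list of three; "angular": the turn, a rotation vector about the world's x, y, z each as a share of 0.08 rad, from -1 to 1, a list of three; "hand": the opening, from 0 (shut) to 1 (fully open). In form: {"linear": [[x, y, z], ...], "angular": [[rx, ry, rz], ...], "hand": [hand, ...]}. A call has 1 to 8 rows; each row shifts and turns the commanded pose from where the row before left it; what a row does not reach is not made up. A row lasts 1/12 s, in which the tool goes at most 41.7 mm and 7.16 degrees, less where a joint would pass 70% of its speed; a pose out of reach is approached as far as the arm can. A call with a number of a shift or a turn outside -1 to 1 is refused whole. A call with a gripper value outside its range is refused whole. The fingers move at their own pace and stop on an object; "force" is the grip in N (left out, the last holds). Time passes only in rows, so rows that do not move let the fingers close. It gives the time, the measured TCP pose, the force, the opening and the grip force at its end, in the units of the state.
- manip.get_state(): the state, without advancing time (a new reading comes with each control period).
- manip.get_image(name): name is "side" or "top"; returns the picture (384x512x3 uint8, red, green, blue); there is no depth.
- manip.camera_params(name): a dict with "fx", "fy", "cx", "cy" (pixels), "view" (4x4, takes a point from world to camera coordinates). Camera axes: x right, y down, z forward; pixel columns grow to the right and rows downward; lengths in m; the calibration is good to about 2 mm. A picture is of the moment at which its call begins. camera_params takes no time and is no camera call.
- manip.sign_off(): hands the job in; it is judged then, once.
The state is a dict: "clock": time; "qpos": joint angles; "qd": joint speeds; "effort": joint torques, N m; "position": TCP position; "ee_rot": TCP orientation; "contact_force": force on the tool from outside, world axes, zero at the start; "moment": the same for the moment, N m; "width": finger opening in m; "gripper_force": force on a finger pad.
Only numpy, scipy, OpenCV 4.12 (cv2) and the standard library are available. Lean on these libraries where they do the work, as an engineer would, in place of code of your own. Each camera call takes 0.05 s, during which the arm holds its last target. There are 200 camera calls.

### The job

Get the bottle mixer ready for a run: take the dust cover off its square post and put it in the parts tray, and lay every standing sample bottle on its side in a cradle of its own. Then set the hold-down bar on the post, push it fully down against the spring and turn it counter-clockwise under the two hooks until it lies across the bottles and is locked. Leave the amber bottle and the white jar standing where they are.

Things in the scene. Friction and masses are not known exactly. Their poses are not given: they have to be found in the camera images.
- mixer: bottle mixer, fixed on the bench: a low white deck 170 (x) by 360 (y) mm, its top 40 mm above the bench, with four grey cradles along its x axis and a sprung square post in the middle between two steel hooks. Origin: centre of the underside, on the post's axis. A locked bar lies along the mixer's y axis
- hook0 (a point): middle of the underside of the tongue of the hook on the mixer's +y side, 65 mm above the deck. The tongue, 7 mm thick, covers x -21.5 to 13, y 27 to 39 mm (mixer frame); an upright closes its -x end. A pressed-down bar turning counter-clockwise from above slides under both tongues and stops at the uprights
- hook1 (a point): the same point of the hook on the -y side: the tongue covers x -13 to 21.5, y -39 to -27 mm (mixer frame); an upright closes its +x end
- plunger (a joint): how far the square post is pressed down, m: 0 = up, 0.013 = fully down. A spring resists with 5 N at 0 and 10 N fully down and returns it. With the bar locked under the hooks it stays at about 0.009
- spindle (a joint): turn of the square post about the vertical, rad, growing counter-clockwise seen from above; starts between 0 and 0.15; about 1.0 to 1.2 when the bar is locked; light friction, stays where left
- post_top (a point): centre of the top face of the square post (24 mm square, with a round nose tapering from 23 to 16 mm across its top 6 mm, its top 66 mm above the mixer's deck when up); its x axis is the direction along which the bar must lie to drop on (at joint spindle = 0 that is 0.40 rad counter-clockwise from the mixer's x axis)
- bar: hold-down bar, loose, 250 g, aluminium strip with a low centre of mass, 300 (x) by 26 by 8 mm. On top a black grip rib 44 (x) by 14 (y) mm, z 32 to 74 mm; below its middle a square socket block 37 mm outside, 27 mm inside, 24 mm deep, open below. Origin: centre of the socket's lower rim. Parked standing on its socket beyond the mixer. Either way round fits
- bar_seat (a point): inner ceiling of the bar's socket (24 mm above the bar's origin): touches post_top when the bar is on
- cover: dust cover, loose, 50 g, grey plastic: a square cap 44 mm wide, 38 mm tall, open below, with a round grip knob 22 mm across and 30 mm tall on top (z 38 to 68 mm). Origin: centre of its lower rim. It starts standing over the mixer's square post (its ceiling, at 34 mm, rests on the post)
- tray: open white parts tray, fixed on the bench: 130 (x) by 110 (y) by 28 mm tall, 4 mm walls and floor. Origin: centre of the underside
- bottle0: white round sample bottle, loose, 90 g, standing on the bench, may be absent: body 34 mm in diameter and 74 mm tall, grey cap 29 mm in diameter above it, 95 mm tall in all. Origin: on its axis, at mid-height (47.5 mm above the foot); z axis towards the cap
- bottle1: white round sample bottle, loose, 90 g, standing on the bench, may be absent: body 34 mm in diameter and 74 mm tall, grey cap 29 mm in diameter above it, 95 mm tall in all. Origin: on its axis, at mid-height (47.5 mm above the foot); z axis towards the cap
- bottle2: white round sample bottle, loose, 90 g, standing on the bench, may be absent: body 34 mm in diameter and 74 mm tall, grey cap 29 mm in diameter above it, 95 mm tall in all. Origin: on its axis, at mid-height (47.5 mm above the foot); z axis towards the cap
- bottle3: white round sample bottle, loose, 90 g, standing on the bench, may be absent: body 34 mm in diameter and 74 mm tall, grey cap 29 mm in diameter above it, 95 mm tall in all. Origin: on its axis, at mid-height (47.5 mm above the foot); z axis towards the cap
- cradle0 (a point): cradle at y = +150 mm on the mixer: two V supports (8 mm thick, 30 mm to either side along x, at most 24 mm above the deck) with an open gap of 52 mm between them for fingers. The point is where the middle of a lying bottle belongs, 30 mm above the deck; its x axis is the bottle's axis
- cradle1 (a point): cradle at y = +88 mm on the mixer: two V supports (8 mm thick, 30 mm to either side along x, at most 24 mm above the deck) with an open gap of 52 mm between them for fingers. The point is where the middle of a lying bottle belongs, 30 mm above the deck; its x axis is the bottle's axis
- cradle2 (a point): cradle at y = -88 mm on the mixer: two V supports (8 mm thick, 30 mm to either side along x, at most 24 mm above the deck) with an open gap of 52 mm between them for fingers. The point is where the middle of a lying bottle belongs, 30 mm above the deck; its x axis is the bottle's axis
- cradle3 (a point): cradle at y = -150 mm on the mixer: two V supports (8 mm thick, 30 mm to either side along x, at most 24 mm above the deck) with an open gap of 52 mm between them for fingers. The point is where the middle of a lying bottle belongs, 30 mm above the deck; its x axis is the bottle's axis
- amber: bystander, loose: amber glass reagent bottle, 62 mm in diameter, 130 mm tall; origin: centre of its underside; leave it standing
- jar: bystander, loose: white plastic jar, 64 mm in diameter, 70 mm tall; origin: centre of its underside; leave it standing

How it is judged:
By the outcome, as a careful person would: the job done as asked, in the order asked, and still so for the second after the job is handed in, with the robot touching nothing.
Of bottle0, bottle1, bottle2, bottle3 only 3 to 4 are there at a start; the rules pass over those that are not, and their reading is None.
At some moment in a run one of bar may be knocked a few centimetres aside while the robot is not near it.
It also fails if it takes over 208 s, if anything falls off the work surface, if the arm or the gripper's body presses on something with over 40 N, if the wrist force passes 120 N, or if a joint passes its speed limit or range.

## Working session

There is one attempt and no reset: what is moved stays moved. The work goes in short steps, Python scripts to look and compute and a tool call to move; the robot and the scene stay as the last step left them, time stands still between calls to the robot, and variables do not carry over. Pictures are saved under pics/ and viewed, at most 14 in all, crops included, and the job is handed in when it is done.

Besides the shell and the picture viewer there is one more tool, called after ">>>" as name(argument=value, ...), one argument or row to a line, values as JSON. carry_out: Moves the arm, as the interface text tells. Its arguments: {"type":"object","properties":{"linear":{"type":"array"},"angular":{"type":"array"},"hand":{"type":"array"},"force":{"type":"number"}},"required":["linear","angular","hand"]}

```bash
mkdir -p pics; ls
python3 - <<'E'
from rig import manip
import cv2
s=manip.get_state();print(s)
for n in("top","side"):
    im=manip.get_image(n);cv2.imwrite(f"pics/{n}0.png",cv2.resize(im[:,:,::-1],(800,600),interpolation=cv2.INTER_CUBIC))
    print(n,manip.camera_params(n))
E
```

```text
pics
{'clock': 0.0, 'qpos': array([-1.27098985e+00,  2.76606005e-01,  1.50619044e+00, -3.89980834e-05,
        1.36069431e+00, -1.21023654e-01]), 'qd': array([-8.03942465e-04, -1.80528120e-03, -6.62556870e-04, -1.09039441e-03,
        9.74478756e-05,  1.93289611e-04]), 'effort': array([-1.56545160e-03, -4.16782379e+01, -2.45805734e+01, -2.43871336e-04,
        1.09234219e-02, -1.03700152e-06]), 'position': array([ 0.23480588, -0.52462176,  0.40381029]), 'ee_rot': array([-9.43560939e-04,  9.77943012e-01,  2.08869729e-01, -1.03714445e-04]), 'contact_force': array([ 1.03193383,  0.48918515, -0.44764793]), 'moment': array([-2.92500087e-02, -2.72768159e-02, -5.22069913e-05]), 'gripper_force': 0.0, 'width': 0.08511408474210838}
top {'fx': 353.56099953974586, 'fy': 353.56099953974586, 'cx': 257.31893117940837, 'cy': 187.27176276809095, 'view': array([[ 0.02277281, -0.99971008,  0.00782062, -0.02928371],
       [-0.99033799, -0.0236283 , -0.13664686,  0.56540056],
       [ 0.13679204, -0.00463322, -0.99058895,  0.94877192],
       [ 0.        ,  0.        ,  0.        ,  1.        ]])}
side {'fx': 411.56391261303213, 'fy': 411.56391261303213, 'cx': 261.27748276951763, 'cy': 188.2871254276447, 'view': array([[-0.79322444, -0.60887217, -0.00834676,  0.44698472],
       [-0.46961194,  0.62041032, -0.62813666,  0.33218273],
       [ 0.38763335, -0.49433362, -0.77805826,  0.88593702],
       [ 0.        ,  0.        ,  0.        ,  1.        ]])}
```

View pics/top0.png

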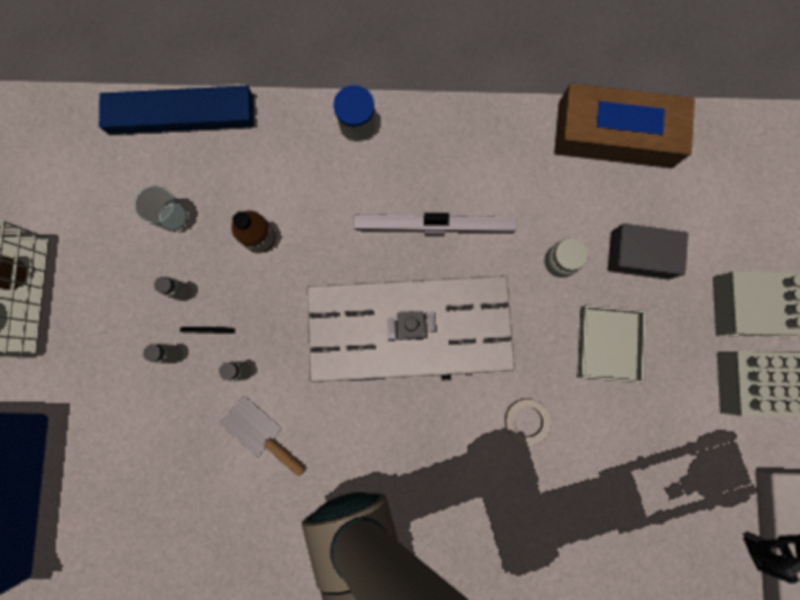

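View pics/side0.png

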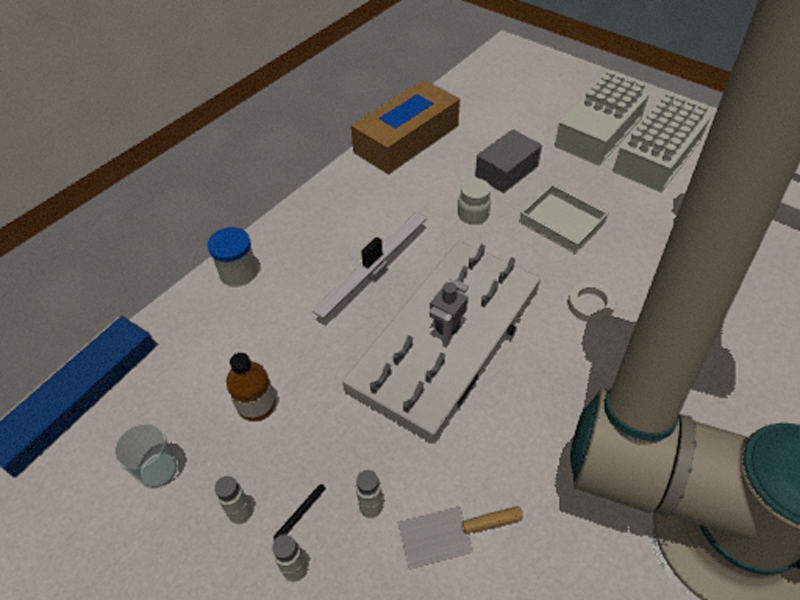

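The top view shows the mixer with its post and cover near (411,325), and three bottles with caps at about (165,286), (155,353) and (232,371). The bar's rib is at (436,219), the tray at (612,343), the amber bottle at (248,228) and the jar at (570,257). The side view agrees: three sample bottles, with the cover on the post. I'll take an enlarged crop next.

```bash
cat > h.py <<'E'
import numpy as np,cv2
from rig import manip
from scipy.spatial.transform import Rotation as R
def cam(n):
    c=manip.camera_params(n);return c,np.array(c['view'])
def proj(n,p):
    c,V=cam(n);q=V[:3,:3]@np.asarray(p,float)+V[:3,3];return np.array([c['fx']*q[0]/q[2]+c['cx'],c['fy']*q[1]/q[2]+c['cy']])
def px(n,u,v,z):
    "pixel -> world at height z"
    c,V=cam(n);d=V[:3,:3].T@np.array([(u-c['cx'])/c['fx'],(v-c['cy'])/c['fy'],1]);o=-V[:3,:3].T@V[:3,3]
    return o+d*(z-o[2])/d[2]
def crop(n,u0,v0,w,h,k,f):
    im=manip.get_image(n)[v0:v0+h,u0:u0+w,::-1]
    cv2.imwrite(f,cv2.resize(np.clip(im*1.4,0,255).astype('uint8'),None,fx=k,fy=k,interpolation=cv2.INTER_CUBIC))
E
python3 -c "
from h import *
crop('top',190,130,145,120,5,'pics/c1.png')
crop('top',90,130,110,120,5,'pics/c2.png')
crop('side',130,280,130,100,6,'pics/c3.png')"
```

```text
(no output)
```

View pics/c1.png

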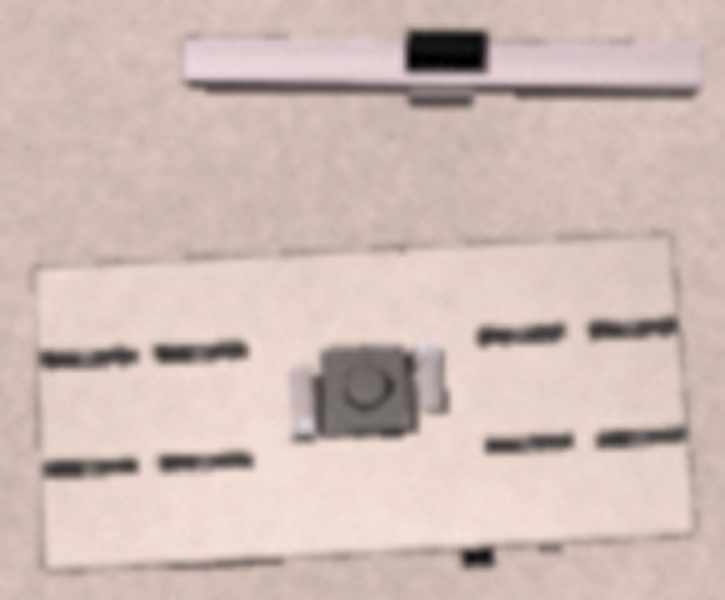

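View pics/c2.png

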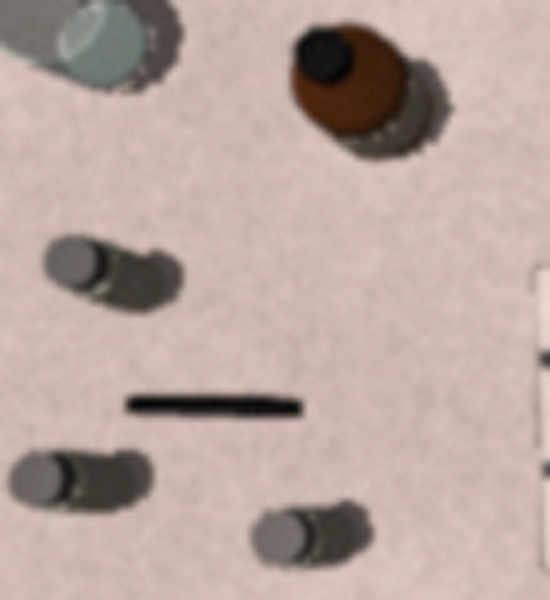

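View pics/c3.png

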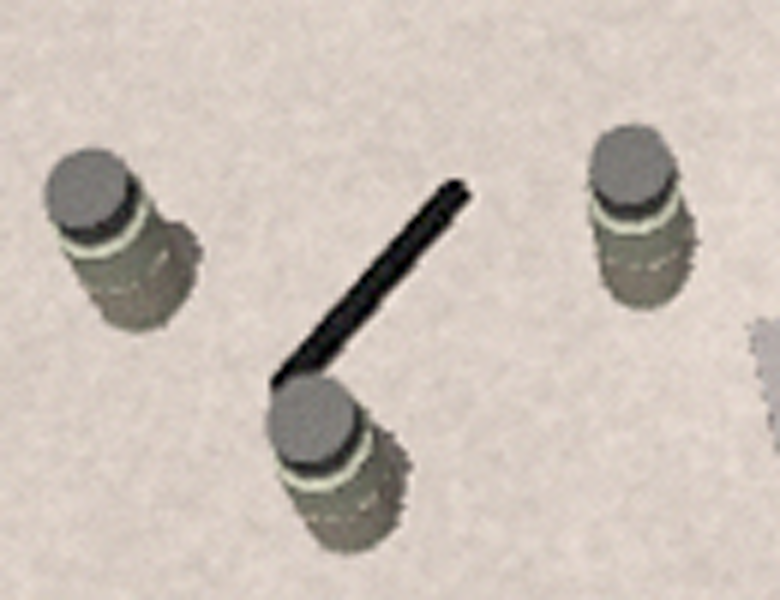

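Crop readings:
- **c1:** deck corners (37,268), (670,234), (693,533), (46,571). Knob top is at about (370,384). Bar strip ends are at x 184 and 701; rib top spans 406–488, 31–71.
- **c2:** caps at (77,263), (43,478), (281,536).
- **c3:** caps at (90,190), (312,418), (633,165).

Run:
```python
from h import *
np.set_printoptions(precision=4,suppress=True)
t=lambda x,y,z,o=(190,130),k=5:px('top',x/k+o[0]-.4,y/k+o[1]-.4,z)
for (x,y),(a,b) in zip([(77,263),(43,478),(281,536)],[(90,190),(312,418),(633,165)]):
    p=t(x,y,.095,(90,130)); s=px('side',a/6+130-.4,b/6+280-.4,.095); print('bottle top',p,'side',s, 'r',np.hypot(*p[:2]))
C=np.array([t(*c,.04) for c in [(37,268),(670,234),(693,533),(46,571)]]);print('deck',C,C.mean(0),np.linalg.norm(C-np.roll(C,1,0),axis=1))
v=C[0]-C[1]+C[3]-C[2];print('mixer yaw',np.arctan2(-v[0],v[1]));w=C[0]-C[3]+C[1]-C[2];print(np.arctan2(w[1],w[0]))
print('knob',t(369,385,.14))
B=np.array([t(*c,.032) for c in [(184,40),(701,46),(699,93),(184,82)]]);print('bar',B,B.mean(0));v=B[0]-B[1]+B[3]-B[2];print('bar dir',np.arctan2(v[1],v[0]))
Q=np.array([t(*c,.074) for c in [(406,32),(488,31),(487,70),(406,72)]]);print('rib',Q.mean(0))
T=np.array([px('top',x/1.5625,y/1.5625,.028) for x,y in [(585,305),(645,308),(642,381),(580,378)]]);print('tray',T,T.mean(0))
print('amber',px('top',90+385/5,130+105/5,0.0),'jar',px('top',570/1.5625,250/1.5625,.07))
```

```text
bottle top [0.5621 0.3849 0.095 ] side [0.5625 0.3899 0.095 ] r 0.6812625720707199
bottle top [0.4494 0.3933 0.095 ] side [0.4493 0.3984 0.095 ] r 0.5971812352597242
bottle top [0.4225 0.2686 0.095 ] side [0.4216 0.2714 0.095 ] r 0.5006438080783175
deck [[ 0.5732  0.1525  0.04  ]
 [ 0.601  -0.2014  0.04  ]
 [ 0.435  -0.2135  0.04  ]
 [ 0.4064  0.1399  0.04  ]] [ 0.5039 -0.0306  0.04  ] [0.1673 0.3549 0.1665 0.3546]
mixer yaw 0.07951823714102296
0.0742153860941247
knob [ 0.5038 -0.0318  0.14  ]
bar [[ 0.7085  0.0758  0.032 ]
 [ 0.7124 -0.2211  0.032 ]
 [ 0.6846 -0.2198  0.032 ]
 [ 0.6838  0.0749  0.032 ]] [ 0.6973 -0.0725  0.032 ]
bar dir 1.5787761412371168
rib [ 0.6939 -0.0723  0.074 ]
tray [[ 0.5527 -0.3471  0.028 ]
 [ 0.5498 -0.4557  0.028 ]
 [ 0.4193 -0.4455  0.028 ]
 [ 0.4221 -0.3353  0.028 ]] [ 0.486  -0.3959  0.028 ]
amber [0.6726 0.2517 0.    ] jar [ 0.6441 -0.3087  0.07  ]
```

```bash
cat >> h.py <<'E'
def tool(tilt,az,yaz):
    "tool z tilted from down by tilt towards azimuth az; tool y near azimuth yaz"
    z=np.array([np.sin(tilt)*np.cos(az),np.sin(tilt)*np.sin(az),-np.cos(tilt)]);y=np.array([np.cos(yaz),np.sin(yaz),0]);y-=z*(y@z);y/=np.linalg.norm(y)
    return np.column_stack([np.cross(y,z),y,z])
def plan(stages,L=.155,pr=True):
    "stages: (grasp xyz, R, rows) -> shares per row"
    s=manip.get_state();w=s['ee_rot'];r=R.from_quat([w[1],w[2],w[3],w[0]]);p=s['position']
    print('now',np.round(p,4),'grasp',np.round(p+L*r.as_matrix()[:,2],4),'yaz',round(float(np.arctan2(*r.as_matrix()[1::-1,1])),3),'q',np.round(s['qpos'],2),'t',round(s['clock'],2))
    for g,M,n in stages:
        M=r.as_matrix() if M is None else M
        t=np.asarray(g)-L*M[:,2];d=(R.from_matrix(M)*r.inv()).as_rotvec()
        print(n,'rows lin',np.round((t-p)/.5/n,4),'ang',np.round(d/.08/n,3));p=t;r=R.from_matrix(M)
E
python3 -c "
from h import *
M=tool(0,0,.077)
plan([((.504,-.031,.25),M,16),((.504,-.031,.131),M,5)])"
```

```text
now [ 0.2349 -0.5248  0.4043] grasp [ 0.2348 -0.5246  0.2493] yaz -1.15 q [-1.27  0.28  1.51  0.    1.36 -0.12] t 0.25
16 rows lin [0.0336 0.0617 0.0001] ang [-0.    -0.001  0.959]
5 rows lin [ 0.      0.     -0.0476] ang [0. 0. 0.]
```

>>> carry_out(
  linear=[
    [0.0336, 0.0617, 0],
    [0.0336, 0.0617, 0],
    [0.0336, 0.0617, 0],
    [0.0336, 0.0617, 0],
    [0.0336, 0.0617, 0],
    [0.0336, 0.0617, 0],
    [0.0336, 0.0617, 0],
    [0.0336, 0.0617, 0],
  ],
  angular=[
    [0, 0, 0.959],
    [0, 0, 0.959],
    [0, 0, 0.959],
    [0, 0, 0.959],
    [0, 0, 0.959],
    [0, 0, 0.959],
    [0, 0, 0.959],
    [0, 0, 0.959],
  ],
  hand=[0.6, 0.6, 0.6, 0.6, 0.6, 0.6, 0.6, 0.6],
  force=30,
)

```text
clock: 0.92
position: [0.3696, -0.2764, 0.4048]
ee_rot: [0.0, 0.868, 0.496, 0.0]
contact_force: [1.3, -0.3, -0.5]
width: 0.0514
gripper_force: 0.0
```

>>> carry_out(
  linear=[
    [0.0336, 0.0617, 0],
    [0.0336, 0.0617, 0],
    [0.0336, 0.0617, 0],
    [0.0336, 0.0617, 0],
    [0.0336, 0.0617, 0],
    [0.0336, 0.0617, 0],
    [0.0336, 0.0617, 0],
    [0.0336, 0.0617, 0],
  ],
  angular=[
    [0, 0, 0.959],
    [0, 0, 0.959],
    [0, 0, 0.959],
    [0, 0, 0.959],
    [0, 0, 0.959],
    [0, 0, 0.959],
    [0, 0, 0.959],
    [0, 0, 0.959],
  ],
  hand=[0.6, 0.6, 0.6, 0.6, 0.6, 0.6, 0.6, 0.6],
)

```text
clock: 1.58
position: [0.5041, -0.0295, 0.4048]
ee_rot: [0.0, 0.678, 0.735, 0.0]
contact_force: [0.2, -0.3, -0.7]
width: 0.0515
gripper_force: 0.0
```

>>> carry_out(
  linear=[
    [0, 0, -0.04],
    [0, 0, -0.04],
    [0, 0, -0.04],
    [0, 0, -0.02],
    [0, 0, 0],
  ],
  angular=[
    [0, 0, 0],
    [0, 0, 0],
    [0, 0, 0],
    [0, 0, 0],
    [0, 0, 0],
  ],
  hand=[0.6, 0.6, 0.6, 0.6, 0.6],
)

```text
clock: 2.0
position: [0.5028, -0.031, 0.3324]
ee_rot: [-0.002, 0.679, 0.734, -0.001]
contact_force: [-0.5, -0.4, 0.1]
width: 0.0517
gripper_force: 0.0
```

```bash
python3 -c "
from h import *
M=tool(0,0,.077)
plan([((.504,-.031,.131),M,4)]);print(manip.get_state()['width'])
crop('side',240,130,110,110,5,'pics/c4.png')"
```

```text
now [ 0.5028 -0.031   0.3324] grasp [ 0.502  -0.0308  0.1774] yaz 0.078 q [-0.2   0.22  1.77 -0.    1.16 -0.28] t 2.0
4 rows lin [ 0.0006  0.     -0.0232] ang [-0.003 -0.016 -0.002]
0.05170561676538322
```

View pics/c4.png

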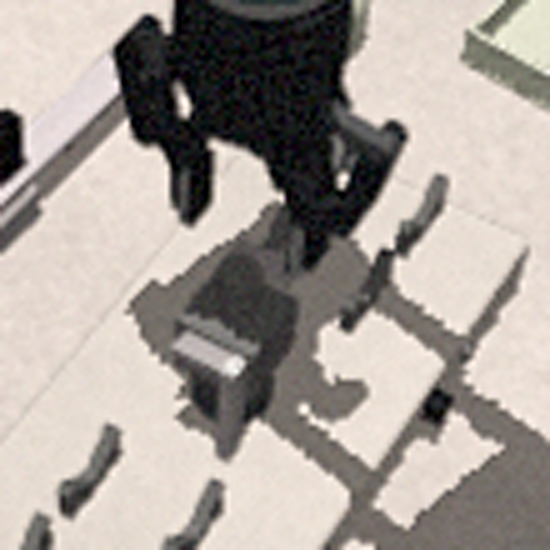

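The fingers straddle the knob, which is at about (245,270) in the crop and still below the tips. I'll descend and grip.

>>> carry_out(
  linear=[
    [0.001, 0, -0.024],
    [0.001, 0, -0.024],
    [0, 0, -0.024],
    [0, 0, -0.02],
    [0, 0, 0],
    [0, 0, 0],
    [0, 0, 0],
    [0, 0, 0],
  ],
  angular=[
    [0, 0, 0],
    [0, 0, 0],
    [0, 0, 0],
    [0, 0, 0],
    [0, 0, 0],
    [0, 0, 0],
    [0, 0, 0],
    [0, 0, 0],
  ],
  hand=[0.6, 0.6, 0.6, 0.6, 0.6, 0.6, 0.1, 0.1],
)

```text
clock: 2.72
position: [0.5051, -0.0314, 0.2897]
ee_rot: [0.001, 0.679, 0.734, 0.001]
contact_force: [0.3, -0.5, -0.0]
width: 0.0282
gripper_force: 0.0
```

>>> carry_out(
  linear=[
    [0, 0, 0],
    [0, 0, 0],
    [0, 0, 0],
    [0, 0, 0],
  ],
  angular=[
    [0, 0, 0],
    [0, 0, 0],
    [0, 0, 0],
    [0, 0, 0],
  ],
  hand=[0.1, 0.1, 0.1, 0.1],
)

```text
clock: 3.05
position: [0.505, -0.0313, 0.2894]
ee_rot: [0.001, 0.679, 0.734, 0.0]
contact_force: [-0.0, -0.1, 3.5]
width: 0.0209
gripper_force: 29.6
```

>>> carry_out(
  linear=[
    [0, 0, 0.02],
    [0, 0, 0.04],
    [0, 0, 0.05],
    [0, 0, 0.05],
    [0, 0, 0.05],
    [-0.003, -0.03, 0],
    [-0.003, -0.06, 0],
    [-0.003, -0.07, 0],
  ],
  angular=[
    [0, 0, 0],
    [0, 0, 0],
    [0, 0, 0],
    [0, 0, 0],
    [0, 0, 0],
    [0, 0, 0],
    [0, 0, 0],
    [0, 0, 0],
  ],
  hand=[0.1, 0.1, 0.1, 0.1, 0.1, 0.1, 0.1, 0.1],
)

```text
clock: 3.72
position: [0.4998, -0.1107, 0.3948]
ee_rot: [0.0, 0.678, 0.735, 0.001]
contact_force: [0.3, 0.1, -0.6]
width: 0.0208
gripper_force: 29.5
```

>>> carry_out(
  linear=[
    [-0.003, -0.07, 0],
    [-0.003, -0.07, 0],
    [-0.003, -0.07, 0],
    [-0.003, -0.07, 0],
    [-0.003, -0.07, 0],
    [-0.003, -0.07, 0],
    [-0.003, -0.07, 0],
    [-0.003, -0.04, 0],
  ],
  angular=[
    [0, 0, 0],
    [0, 0, 0],
    [0, 0, 0],
    [0, 0, 0],
    [0, 0, 0],
    [0, 0, 0],
    [0, 0, 0],
    [0, 0, 0],
  ],
  hand=[0.1, 0.1, 0.1, 0.1, 0.1, 0.1, 0.1, 0.1],
)

```text
clock: 4.38
position: [0.4876, -0.3798, 0.3935]
ee_rot: [0.0, 0.68, 0.733, -0.001]
contact_force: [0.5, 0.1, -0.5]
width: 0.0208
gripper_force: 29.5
```

>>> carry_out(
  linear=[
    [0, -0.035, -0.03],
    [0, -0.0, -0.06],
    [0, 0, -0.06],
    [0, 0, -0.06],
    [0, 0, -0.05],
    [0, 0, -0.02],
    [0, 0, 0],
    [0, 0, 0],
  ],
  angular=[
    [0, 0, 0],
    [0, 0, 0],
    [0, 0, 0],
    [0, 0, 0],
    [0, 0, 0],
    [0, 0, 0],
    [0, 0, 0],
    [0, 0, 0],
  ],
  hand=[0.1, 0.1, 0.1, 0.1, 0.1, 0.1, 0.1, 0.1],
)

```text
clock: 5.05
position: [0.4884, -0.3936, 0.2536]
ee_rot: [-0.0, 0.679, 0.734, 0.0]
contact_force: [-0.3, -0.8, -0.6]
width: 0.0207
gripper_force: 29.4
```

```bash
python3 -c "
from h import *
plan([((.486,-.396,.07),None,4)]);s=manip.get_state();print(s['width'],s['contact_force'])
crop('side',230,100,170,140,4,'pics/c5.png');crop('top',225,170,60,50,10,'pics/c6.png')"
```

```text
now [ 0.4884 -0.3936  0.2536] grasp [ 0.4883 -0.3935  0.0986] yaz 0.078 q [-0.79  0.47  1.6   0.    1.07 -0.87] t 5.05
4 rows lin [-0.0012 -0.0013 -0.0143] ang [-0.  0.  0.]
0.020650019167843623 [-0.31625535 -0.78923219 -0.64614134]
```

View pics/c5.png

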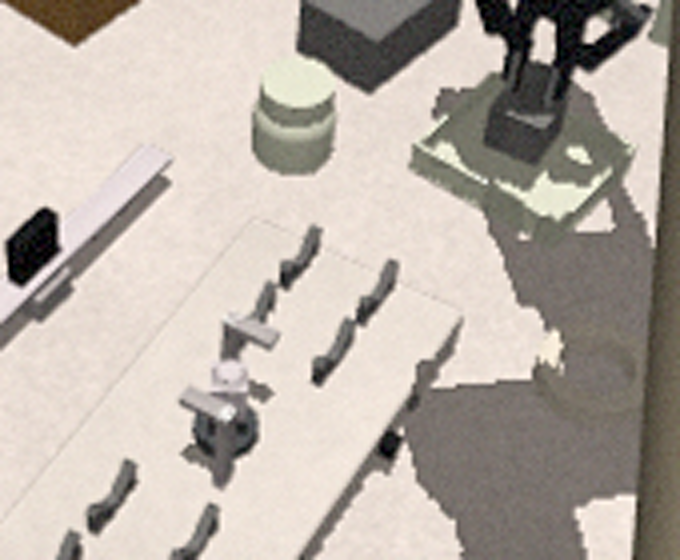

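View pics/c6.png

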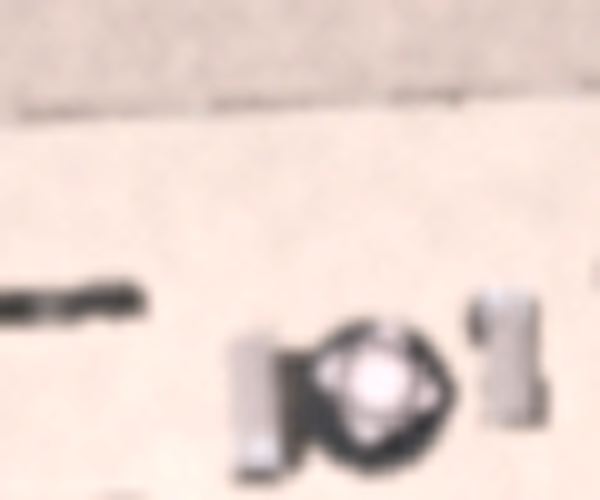

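The cover hangs over the tray, inside its walls. The post is now bare: nose at (380,382) in the c6 crop, with square corners at about (388,326), (430,396), (371,437), (325,374). I'll lower the cover, release it, and compute the post pose and the bottle plan.

>>> carry_out(
  linear=[
    [0, 0, -0.02],
    [0, 0, -0.02],
    [0, 0, -0.015],
    [0, 0, -0.006],
    [0, 0, 0],
    [0, 0, 0],
    [0, 0, 0],
    [0, 0, 0],
  ],
  angular=[
    [0, 0, 0],
    [0, 0, 0],
    [0, 0, 0],
    [0, 0, 0],
    [0, 0, 0],
    [0, 0, 0],
    [0, 0, 0],
    [0, 0, 0],
  ],
  hand=[0.1, 0.1, 0.1, 0.1, 0.1, 0.1, 0.5, 0.5],
)

```text
clock: 5.82
position: [0.4883, -0.3939, 0.2234]
ee_rot: [0.0, 0.679, 0.734, 0.0]
contact_force: [-0.3, -0.7, -0.0]
width: 0.0425
gripper_force: 0.0
```

>>> carry_out(
  linear=[
    [0, 0, 0],
    [0, 0, 0],
    [0, 0, 0.02],
    [0, 0, 0.04],
    [0, 0, 0.06],
    [0, 0, 0.06],
    [0, 0, 0.06],
    [0, 0, 0.06],
  ],
  angular=[
    [0, 0, 0],
    [0, 0, 0],
    [0, 0, 0],
    [0, 0, 0],
    [0, 0, 0],
    [0, 0, 0],
    [0, 0, 0],
    [0, 0, 0],
  ],
  hand=[0.5, 0.5, 0.6, 0.8, 0.8, 0.8, 0.8, 0.8],
)

```text
clock: 6.48
position: [0.488, -0.3935, 0.3756]
ee_rot: [0.0, 0.679, 0.734, 0.0]
contact_force: [0.5, -1.6, 0.3]
width: 0.0686
gripper_force: 0.0
```

Run:
```python
from h import *
t=lambda x,y,z:px('top',x/10+225-.45,y/10+170-.45,z)
print('post top',t(380,381,.106),'side',px('side',229/4+230-.4,368/4+100-.4,.106))
c=np.array([t(*q,.100) for q in [(388,326),(430,396),(371,437),(325,374)]]);m=c.mean(0);print(m)
d=c-m;a=np.arctan2(d[:,1],d[:,0]);print('face az',np.mod(a+np.pi/4,np.pi/2),np.linalg.norm(d,axis=1))
# bottle C radial tilt 65deg
b=np.array([.422,.270]);az=np.arctan2(.27,.422)-.13
M=tool(np.radians(65),az,az+np.pi/2)
back=-np.array([np.cos(az),np.sin(az)])*.09
plan([((b[0]+back[0],b[1]+back[1],.14),M,30),((b[0]+back[0],b[1]+back[1],.0475),M,4),((*b,.0475),M,4)])
```

```text
post top [ 0.50389171 -0.03049433  0.106     ] side [ 0.50685456 -0.03127268  0.106     ]
[ 0.50379436 -0.03024163  0.1       ]
face az [0.64189036 0.56450962 0.6679308  0.63842849] [0.0151256  0.01377987 0.01411398 0.01410621]
now [ 0.488  -0.3935  0.3756] grasp [ 0.4881 -0.3936  0.2206] yaz 0.078 q [-0.79  0.37  1.44  0.    1.33 -0.87] t 6.48
30 rows lin [-0.0183  0.0377 -0.0113] ang [-0.275 -0.472  0.706]
4 rows lin [ 0.      0.     -0.0463] ang [0. 0. 0.]
4 rows lin [0.0407 0.0191 0.    ] ang [0. 0. 0.]
```

```bash
cat >> h.py <<'E'
def pick(b,z=.0475,tilt=65,n1=16):
    b=np.array(b);az=np.arctan2(b[1],b[0])-np.arcsin(.07/np.hypot(*b));a=np.radians(tilt)
    M0=tool(0,0,az-np.pi/2);M=tool(a,az,az-np.pi/2);tcp=b-.155*np.sin(a)*np.array([np.cos(az),np.sin(az)])
    print('az',az);plan([((*tcp,.20),M0,n1),((*b,.17),M,15),((*b,z),M,5)])
E
python3 -c "
from h import *
pick((.422,.270))"
```

```text
az 0.42899471366957553
now [ 0.488  -0.3935  0.3756] grasp [ 0.4881 -0.3936  0.2206] yaz 0.078 q [-0.79  0.37  1.44  0.    1.33 -0.87] t 6.48
16 rows lin [-0.0242  0.0756 -0.0026] ang [ 0.001  0.    -0.953]
15 rows lin [ 0.      0.     -0.0159] ang [ 0.393 -0.86   0.   ]
5 rows lin [ 0.     0.    -0.049] ang [0. 0. 0.]
```

>>> carry_out(
  linear=[
    [-0.0242, 0.0756, 0],
    [-0.0242, 0.0756, 0],
    [-0.0242, 0.0756, 0],
    [-0.0242, 0.0756, 0],
    [-0.0242, 0.0756, 0],
    [-0.0242, 0.0756, 0],
    [-0.0242, 0.0756, 0],
    [-0.0242, 0.0756, 0],
  ],
  angular=[
    [0, 0, -0.953],
    [0, 0, -0.953],
    [0, 0, -0.953],
    [0, 0, -0.953],
    [0, 0, -0.953],
    [0, 0, -0.953],
    [0, 0, -0.953],
    [0, 0, -0.953],
  ],
  hand=[0.7, 0.7, 0.7, 0.7, 0.7, 0.7, 0.7, 0.7],
)

```text
clock: 7.15
position: [0.3902, -0.0897, 0.3741]
ee_rot: [0.001, 0.869, 0.494, 0.001]
contact_force: [1.7, 0.9, -1.2]
width: 0.06
gripper_force: 0.0
```

>>> carry_out(
  linear=[
    [-0.0242, 0.0756, 0],
    [-0.0242, 0.0756, 0],
    [-0.0242, 0.0756, 0],
    [-0.0242, 0.0756, 0],
    [-0.0242, 0.0756, 0],
    [-0.0242, 0.0756, 0],
    [-0.0242, 0.0756, 0],
    [-0.0242, 0.0756, 0],
  ],
  angular=[
    [0, 0, -0.953],
    [0, 0, -0.953],
    [0, 0, -0.953],
    [0, 0, -0.953],
    [0, 0, -0.953],
    [0, 0, -0.953],
    [0, 0, -0.953],
    [0, 0, -0.953],
  ],
  hand=[0.7, 0.7, 0.7, 0.7, 0.7, 0.7, 0.7, 0.7],
)

```text
clock: 7.82
position: [0.2954, 0.2068, 0.3744]
ee_rot: [-0.0, 0.976, 0.217, 0.001]
contact_force: [0.5, -0.1, 1.2]
width: 0.0599
gripper_force: 0.0
```

>>> carry_out(
  linear=[
    [0, 0, -0.016],
    [0, 0, -0.016],
    [0, 0, -0.016],
    [0, 0, -0.016],
    [0, 0, -0.016],
    [0, 0, -0.016],
    [0, 0, -0.016],
    [0, 0, -0.016],
  ],
  angular=[
    [0.393, -0.86, 0],
    [0.393, -0.86, 0],
    [0.393, -0.86, 0],
    [0.393, -0.86, 0],
    [0.393, -0.86, 0],
    [0.393, -0.86, 0],
    [0.393, -0.86, 0],
    [0.393, -0.86, 0],
  ],
  hand=[0.7, 0.7, 0.7, 0.7, 0.7, 0.7, 0.7, 0.7],
)

```text
clock: 8.48
position: [0.2965, 0.2053, 0.31]
ee_rot: [-0.062, 0.931, 0.208, 0.294]
contact_force: [0.2, 0.5, -0.4]
width: 0.0595
gripper_force: 0.0
```

>>> carry_out(
  linear=[
    [0, 0, -0.016],
    [0, 0, -0.016],
    [0, 0, -0.016],
    [0, 0, -0.016],
    [0, 0, -0.016],
    [0, 0, -0.016],
    [0, 0, -0.016],
    [0, 0, 0],
  ],
  angular=[
    [0.393, -0.86, 0],
    [0.393, -0.86, 0],
    [0.393, -0.86, 0],
    [0.393, -0.86, 0],
    [0.393, -0.86, 0],
    [0.393, -0.86, 0],
    [0.393, -0.86, 0],
    [0, 0, 0],
  ],
  hand=[0.7, 0.7, 0.7, 0.7, 0.7, 0.7, 0.7, 0.7],
)

```text
clock: 9.15
position: [0.2917, 0.2097, 0.2939]
ee_rot: [-0.108, 0.902, 0.214, 0.36]
contact_force: [0.3, 0.2, 0.4]
width: 0.0599
gripper_force: 0.0
```

```bash
python3 -c "
from h import *
pick((.422,.270))
crop('side',110,230,200,150,4,'pics/c7.png')"
```

```text
az 0.42899471366957553
now [0.2917 0.2097 0.2939] grasp [0.3852 0.2638 0.1827] yaz -1.088 q [ 0.37 -0.08  2.41  1.16  0.12  0.36] t 9.15
16 rows lin [0.0003 0.0002 0.0076] ang [-0.292  0.527 -0.028]
15 rows lin [ 0.      0.     -0.0159] ang [ 0.393 -0.86   0.   ]
5 rows lin [ 0.     0.    -0.049] ang [0. 0. 0.]
```

View pics/c7.png

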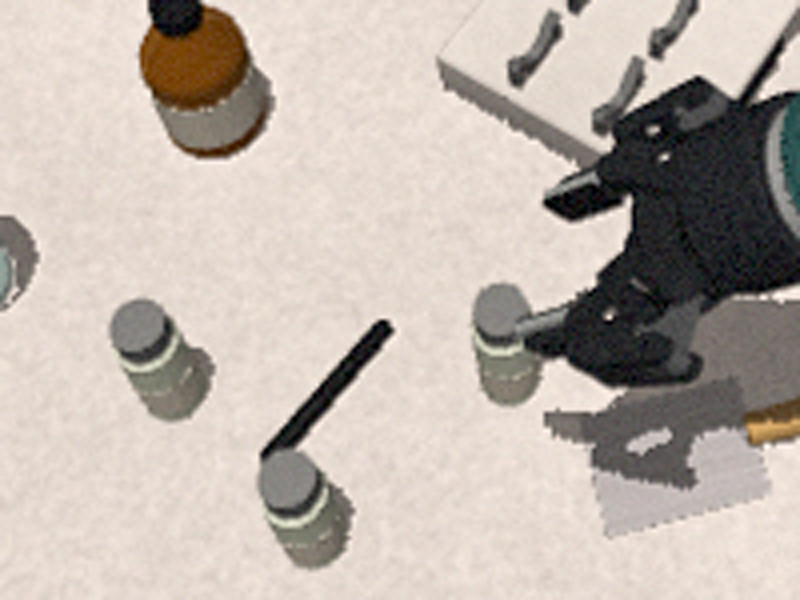

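The arm hit the wrist limit: q5 is at 0.12, and an outward tilt this close in isn't reachable. The picture shows the fingers tilted beside bottle C at about (500,340), with nothing touched. I'll fit a kinematic model to check the tilt options.

```bash
cat >> h.py <<'E'
from scipy.optimize import least_squares
rz=lambda a:R.from_euler('z',a);ry=lambda a:R.from_euler('y',a)
LO=np.array([-2.89,-.75,.22,-1.18,.11,-2.7]);HI=np.array([2.89,2.08,2.7,4.32,2.71,2.7])
def fk(q,k):
    h,L1,L2,l,d,e,ez=k
    A=rz(q[0]);B=A*ry(q[1]);C=B*ry(q[2]);D=C*rz(q[3]);E=D*ry(q[4]);F=E*rz(q[5]+ez)
    return A.apply([0,d,h])+B.apply([0,0,L1])+C.apply([e,0,L2])+E.apply([0,0,l]),F.as_matrix()
D=[([-1.27099,.276606,1.50619,0,1.36069,-.12102],(.2348,-.5246,.4038)),([-.2,.22,1.77,0,1.16,-.28],(.5028,-.031,.3324)),([-.79,.47,1.6,0,1.07,-.87],(.4884,-.3936,.2536)),([-.79,.37,1.44,0,1.33,-.87],(.488,-.3935,.3756))]
def fitk():
    s=manip.get_state();d=D+[(s['qpos'],s['position'])]
    f=lambda k:np.concatenate([(fk(q,np.append(k,0))[0]-p)*(3 if i in(0,4) else 1) for i,(q,p) in enumerate(d)]+[(k-[.3,.4,.4,.1,.07,0])*.003])
    r=least_squares(f,[.3,.4,.4,.1,.07,0]);return r,d
E
python3 - <<'E'
from h import *
np.set_printoptions(precision=4,suppress=True)
r,d=fitk();k=np.append(r.x,0);print(r.x)
for q,p in d: print(fk(q,k)[0]-p)
s=manip.get_state();w=s['ee_rot'];print(R.from_quat([w[1],w[2],w[3],w[0]]).as_matrix());print(fk(s['qpos'],k)[1]);print(s['qpos'])
E
```

```text
[0.1466 0.6242 0.4236 0.1915 0.0694 0.0639]
[ 0.0001 -0.0002  0.0002]
[-0.0034  0.0006  0.0011]
[ 0.0003 -0.001  -0.0008]
[-0.0006  0.0002 -0.0009]
[ 0.      0.0001 -0.0002]
[[ 0.6487  0.4639  0.6033]
 [ 0.3093 -0.885   0.3479]
 [ 0.6954 -0.0391 -0.7176]]
[[-0.4639  0.6487  0.6033]
 [ 0.885   0.3093  0.3479]
 [ 0.0391  0.6954 -0.7176]]
[ 0.3708 -0.0755  2.4053  1.1539  0.1158  0.3658]
```

```bash
cat >> h.py <<'E'
K=np.array([0.1466,0.6242,0.4236,0.1915,0.0694,0.0639,np.pi/2])
def ik(g,M,q0,L=.155,k=K):
    t=np.asarray(g)-L*M[:,2]
    def f(q):
        p,F=fk(q,k);return np.concatenate([(p-t)*5,R.from_matrix(F.T@M).as_rotvec()])
    r=least_squares(f,np.clip(q0,LO+.01,HI-.01),bounds=(LO,HI));return r.x,np.linalg.norm(r.fun),min((r.x-LO).min(),(HI-r.x).min())
E
python3 - <<'E'
from h import *
np.set_printoptions(precision=2,suppress=True)
def best(g,M):
    o=[]
    for q4 in(0,1.5,3.1):
        for q6 in(-1.5,0,1.5):
            q,e,m=ik(g,M,[np.arctan2(g[1],g[0])-.14,.3,1.7,q4,1.2,q6]);
            if e<2e-3:o.append((round(m,2),q))
    return max(o,key=lambda x:x[0]) if o else (-1,None)
for name,b in dict(A=(.562,.387),B=(.449,.396),C=(.422,.270)).items():
    az=np.arctan2(b[1],b[0])-np.arcsin(.07/np.hypot(*b))
    for t in(50,60,70):
        print(name,t,[(da,best((*b,.0475),tool(np.radians(t),az+np.radians(da),az+np.radians(da)+np.pi/2))[0]) for da in(0,90,135,180,225,270)])
for c in(150,88,-88):
    g=np.array([.504-c*1e-3*.077,-.0305+c*1e-3*.997,.07])
    for t in(20,30,40): print('place',c,t,[best(g,tool(np.radians(t),.077+s,.077+s+np.pi/2))[0] for s in(0,np.pi)])
print(best((.562,.387,.0475),tool(np.radians(60),.5+np.pi,.5+np.pi/2)))
E
```

```text
A 50 [(0, np.float64(0.38)), (90, np.float64(0.34)), (135, np.float64(0.58)), (180, np.float64(0.52)), (225, np.float64(0.71)), (270, np.float64(0.37))]
A 60 [(0, np.float64(0.36)), (90, np.float64(0.43)), (135, np.float64(0.57)), (180, np.float64(0.32)), (225, np.float64(0.6)), (270, np.float64(0.26))]
A 70 [(0, np.float64(0.29)), (90, np.float64(0.5)), (135, np.float64(0.52)), (180, np.float64(0.12)), (225, np.float64(0.45)), (270, np.float64(0.16))]
B 50 [(0, np.float64(0.28)), (90, np.float64(0.46)), (135, np.float64(0.67)), (180, np.float64(0.72)), (225, np.float64(0.75)), (270, np.float64(0.38))]
B 60 [(0, np.float64(0.16)), (90, np.float64(0.56)), (135, np.float64(0.68)), (180, np.float64(0.54)), (225, np.float64(0.68)), (270, np.float64(0.28))]
B 70 [(0, np.float64(0.07)), (90, np.float64(0.64)), (135, np.float64(0.67)), (180, np.float64(0.37)), (225, np.float64(0.6)), (270, np.float64(0.2))]
C 50 [(0, np.float64(0.05)), (90, np.float64(0.6)), (135, np.float64(0.76)), (180, np.float64(0.9)), (225, np.float64(0.79)), (270, np.float64(0.39))]
C 60 [(0, -1), (90, np.float64(0.71)), (135, np.float64(0.78)), (180, np.float64(0.74)), (225, np.float64(0.74)), (270, np.float64(0.32))]
C 70 [(0, -1), (90, np.float64(0.76)), (135, np.float64(0.8)), (180, np.float64(0.59)), (225, np.float64(0.69)), (270, np.float64(0.26))]
place 150 20 [np.float64(0.27), np.float64(1.04)]
place 150 30 [-1, np.float64(1.12)]
place 150 40 [np.float64(0.17), np.float64(1.02)]
place 88 20 [np.float64(0.27), np.float64(1.03)]
place 88 30 [np.float64(0.0), np.float64(1.14)]
place 88 40 [np.float64(0.2), np.float64(1.03)]
place -88 20 [np.float64(0.24), np.float64(1.06)]
place -88 30 [-1, np.float64(1.02)]
place -88 40 [np.float64(0.31), np.float64(0.98)]
(np.float64(0.32), array([ 0.5 ,  1.19,  0.6 ,  0.  ,  2.39, -1.57]))
```

```bash
cat >> h.py <<'E'
from scipy.spatial.transform import Slerp
BOT=dict(A=(.562,.388),B=(.449,.396),C=(.422,.271))
def cradle(c): return np.array([.504-c*1e-3*.077,-.0305+c*1e-3*.997,.07])
def path(wp,q,L=.155,step=.035,verb=True):
    "wp list of (grasp,M); start from joint q; interpolate TCP linearly; check"
    p,M=fk(q,K);r0=R.from_matrix(M);worst=9;vmax=0;emax=0
    for g,M in wp:
        M=r0.as_matrix() if M is None else M
        t=np.asarray(g)-L*M[:,2];r1=R.from_matrix(M);n=int(max(np.linalg.norm(t-p)/step,(r1*r0.inv()).magnitude()/.078,1)+.99)
        S=Slerp([0,1],R.concatenate([r0,r1]))
        for i in range(1,n+1):
            Mi=S(i/n).as_matrix();gi=p+(t-p)*i/n+L*Mi[:,2];qn,e,m=ik(gi,Mi,q,L);vmax=max(vmax,np.abs(qn-q).max()*12);emax=max(emax,e);worst=min(worst,m);q=qn
        print('  seg n',n,'lin',np.round((t-p)/.5/n,4),'ang',np.round((r1*r0.inv()).as_rotvec()/.08/n,3),'| q',np.round(q,2),'margin %.2f v %.2f err %.4f'%(worst,vmax,emax));p,r0=t,r1
    return q
E
python3 - <<'E'
from h import *
np.set_printoptions(precision=3,suppress=True)
T=np.radians
down=tool(0,0,.077-np.pi/2)
q,e,m=ik((.45,.15,.25),tool(0,0,-1.14),[.2,.2,1.7,0,1.2,1.4]);print(q,e,m)
for n,a,c in(('C',2.3,88),('B',2.0,150),('A',1.7,-88)):
  for t in(62,):
    b=BOT[n];M=tool(T(t),a,a-np.pi/2);P=tool(T(90-t),.077+np.pi,.077-np.pi/2);g=cradle(c)
    print(n,t);q2=path([((*b,.19),M),((*b,.0475),M),((*b,.15),M),((*g[:2],.20),P),(g,P),((*g[:2],.2),P),((.45,.15,.25),tool(0,0,-1.14))],q)
E
```

```text
[0.175 0.122 1.706 0.    1.313 1.315] 1.0894499870620388e-15 0.8718610059182679
C 62
  seg n 27 lin [ 0.005  0.001 -0.011] ang [ 0.562 -0.117  0.769] | q [-0.04  0.57  1.69  0.7   1.75 -0.97] margin 0.87 v 1.20 err 0.0000
  seg n 5 lin [ 0.     0.    -0.057] ang [0. 0. 0.] | q [-0.04  0.77  1.77  0.69  1.54 -1.15] margin 0.87 v 1.20 err 0.0000
  seg n 3 lin [0.    0.    0.068] ang [0. 0. 0.] | q [-0.04  0.62  1.72  0.69  1.69 -1.03] margin 0.87 v 1.20 err 0.0000
  seg n 33 lin [ 0.003 -0.006  0.007] ang [-0.655  0.263 -0.633] | q [ 0.    0.46  1.44 -0.04  1.73  1.5 ] margin 0.87 v 1.20 err 0.0000
  seg n 4 lin [ 0.     0.    -0.065] ang [0. 0. 0.] | q [ 0.    0.59  1.58 -0.04  1.46  1.51] margin 0.87 v 1.20 err 0.0000
  seg n 4 lin [0.    0.    0.065] ang [0. 0. 0.] | q [ 0.    0.46  1.44 -0.04  1.73  1.5 ] margin 0.87 v 1.20 err 0.0000
  seg n 8 lin [-0.03   0.022  0.017] ang [ 0.193 -0.743  0.542] | q [0.17 0.12 1.71 0.   1.31 1.31] margin 0.87 v 1.20 err 0.0000
B 62
  seg n 24 lin [ 0.005  0.01  -0.012] ang [ 0.581 -0.216  0.729] | q [ 0.08  0.53  1.78  0.99  1.47 -0.8 ] margin 0.
[... 964 characters left out ...]
[ 0.03  0.76  1.81  1.21  1.22 -0.96] margin 0.88 v 1.35 err 0.0000
  seg n 3 lin [0.    0.    0.068] ang [0. 0. 0.] | q [ 0.03  0.6   1.77  1.15  1.29 -0.77] margin 0.88 v 1.35 err 0.0000
  seg n 28 lin [ 0.    -0.026  0.008] ang [-0.596  0.484 -0.557] | q [-0.26  0.49  1.39 -0.16  1.72  1.25] margin 0.88 v 1.35 err 0.0000
  seg n 4 lin [ 0.     0.    -0.065] ang [0. 0. 0.] | q [-0.26  0.61  1.54 -0.16  1.46  1.29] margin 0.88 v 1.35 err 0.0000
  seg n 4 lin [0.    0.    0.065] ang [0. 0. 0.] | q [-0.26  0.49  1.39 -0.16  1.72  1.25] margin 0.88 v 1.35 err 0.0000
  seg n 9 lin [-0.03   0.058  0.015] ang [ 0.171 -0.66   0.482] | q [0.17 0.12 1.71 0.   1.31 1.31] margin 0.87 v 1.35 err 0.0000
```

Run:
```python
from h import *
M=tool(np.radians(62),2.3,2.3-np.pi/2);b=BOT['C']
q=manip.get_state()['qpos']
path([((.45,.15,.25),tool(0,0,-1.14)),((*b,.19),M)],q)
```

```text
seg n 10 lin [ 0.0316 -0.0119  0.0223] ang [-0.466  0.843 -0.043] | q [0.17 0.12 1.71 0.   1.31 1.31] margin 0.13 v 7.38 err 0.0000
  seg n 27 lin [ 0.0047  0.0014 -0.0105] ang [ 0.562 -0.117  0.769] | q [-0.04  0.57  1.69  0.7   1.75 -0.97] margin 0.13 v 7.38 err 0.0000
```

>>> carry_out(
  linear=[
    [0, 0, 0],
    [0, 0, 0.02],
    [0.03, -0.012, 0.022],
    [0.03, -0.012, 0.022],
    [0.03, -0.012, 0.022],
    [0.03, -0.012, 0.022],
    [0.03, -0.012, 0.022],
    [0.03, -0.012, 0.022],
  ],
  angular=[
    [-0.233, 0.42, 0],
    [-0.233, 0.42, 0],
    [-0.466, 0.84, 0],
    [-0.466, 0.84, 0],
    [-0.466, 0.84, 0],
    [-0.466, 0.84, 0],
    [-0.466, 0.84, 0],
    [-0.466, 0.84, 0],
  ],
  hand=[0.7, 0.7, 0.7, 0.7, 0.7, 0.7, 0.7, 0.7],
)

```text
clock: 9.87
position: [0.3741, 0.1802, 0.3599]
ee_rot: [-0.057, 0.96, 0.23, 0.151]
contact_force: [0.3, 0.7, -0.2]
width: 0.0598
gripper_force: 0.0
```

Run:
```python
from h import *
M=tool(np.radians(62),2.3,2.3-np.pi/2);b=BOT['C']
s=manip.get_state();q=s['qpos'];print(np.round(q,3),s['position']-fk(q,K)[0])
path([((*b,.19),M),((*b,.0475),M)],q)
```

```text
[ 0.227 -0.02   2.006  0.152  0.858  1.247] [-0.00106209 -0.00029272  0.00028965]
  seg n 25 lin [ 0.011  -0.0009 -0.0077] ang [ 0.424 -0.1    0.855] | q [-0.04  0.57  1.69  0.7   1.75 -0.97] margin 0.68 v 1.73 err 0.0000
  seg n 5 lin [ 0.     0.    -0.057] ang [0. 0. 0.] | q [-0.04  0.77  1.77  0.69  1.54 -1.15] margin 0.68 v 1.73 err 0.0000
```

>>> carry_out(
  linear=[
    [0.0115, -0.0009, -0.008],
    [0.0115, -0.0009, -0.008],
    [0.0115, -0.0009, -0.008],
    [0.0115, -0.0009, -0.008],
    [0.0115, -0.0009, -0.008],
    [0.0115, -0.0009, -0.008],
    [0.0115, -0.0009, -0.008],
    [0.0115, -0.0009, -0.008],
  ],
  angular=[
    [0.442, -0.104, 0.891],
    [0.442, -0.104, 0.891],
    [0.442, -0.104, 0.891],
    [0.442, -0.104, 0.891],
    [0.442, -0.104, 0.891],
    [0.442, -0.104, 0.891],
    [0.442, -0.104, 0.891],
    [0.442, -0.104, 0.891],
  ],
  hand=[0.7, 0.7, 0.7, 0.7, 0.7, 0.7, 0.7, 0.7],
)

```text
clock: 10.53
position: [0.4195, 0.1772, 0.3263]
ee_rot: [-0.224, 0.833, 0.47, 0.19]
contact_force: [0.2, 0.6, 0.5]
width: 0.0598
gripper_force: 0.0
```

>>> carry_out(
  linear=[
    [0.0115, -0.0009, -0.008],
    [0.0115, -0.0009, -0.008],
    [0.0115, -0.0009, -0.008],
    [0.0115, -0.0009, -0.008],
    [0.0115, -0.0009, -0.008],
    [0.0115, -0.0009, -0.008],
    [0.0115, -0.0009, -0.008],
    [0.0115, -0.0009, -0.008],
  ],
  angular=[
    [0.442, -0.104, 0.891],
    [0.442, -0.104, 0.891],
    [0.442, -0.104, 0.891],
    [0.442, -0.104, 0.891],
    [0.442, -0.104, 0.891],
    [0.442, -0.104, 0.891],
    [0.442, -0.104, 0.891],
    [0.442, -0.104, 0.891],
  ],
  hand=[0.7, 0.7, 0.7, 0.7, 0.7, 0.7, 0.7, 0.7],
)

```text
clock: 11.2
position: [0.4654, 0.1735, 0.294]
ee_rot: [-0.367, 0.621, 0.66, 0.207]
contact_force: [0.0, 0.1, -0.3]
width: 0.0598
gripper_force: 0.0
```

>>> carry_out(
  linear=[
    [0.0115, -0.0009, -0.008],
    [0.0115, -0.0009, -0.008],
    [0.0115, -0.0009, -0.008],
    [0.0115, -0.0009, -0.008],
    [0.0115, -0.0009, -0.008],
    [0.0115, -0.0009, -0.008],
    [0.0115, -0.0009, -0.008],
    [0.0115, -0.0009, -0.008],
  ],
  angular=[
    [0.442, -0.104, 0.891],
    [0.442, -0.104, 0.891],
    [0.442, -0.104, 0.891],
    [0.442, -0.104, 0.891],
    [0.442, -0.104, 0.891],
    [0.442, -0.104, 0.891],
    [0.442, -0.104, 0.891],
    [0.442, -0.104, 0.891],
  ],
  hand=[0.7, 0.7, 0.7, 0.7, 0.7, 0.7, 0.7, 0.7],
)

```text
clock: 11.87
position: [0.5117, 0.1698, 0.2618]
ee_rot: [-0.473, 0.347, 0.784, 0.204]
contact_force: [-0.1, 1.3, -0.9]
width: 0.0598
gripper_force: 0.0
```

Run:
```python
from h import *
M=tool(np.radians(62),2.3,2.3-np.pi/2);b=BOT['C']
plan([((*b,.15),M,3),((*b,.0475),M,4)])
```

```text
now [0.5117 0.1698 0.2618] grasp [0.4188 0.2703 0.189 ] yaz 0.741 q [-0.04  0.57  1.7   0.69  1.75 -0.98] t 11.87
3 rows lin [ 0.001  -0.0006 -0.026 ] ang [ 0.023 -0.023 -0.051]
4 rows lin [ 0.      0.     -0.0512] ang [0. 0. 0.]
```

Right on plan. I'll descend, check the straddle at the bottom, and close.

>>> carry_out(
  linear=[
    [0.001, -0.0006, -0.026],
    [0.001, -0.0006, -0.026],
    [0.001, -0.0006, -0.026],
    [0, 0, -0.05],
    [0, 0, -0.05],
    [0, 0, -0.05],
    [0, 0, -0.05],
    [0, 0, 0],
  ],
  angular=[
    [0.023, -0.023, -0.05],
    [0.023, -0.023, -0.05],
    [0.023, -0.023, -0.05],
    [0, 0, 0],
    [0, 0, 0],
    [0, 0, 0],
    [0, 0, 0],
    [0, 0, 0],
  ],
  hand=[0.7, 0.7, 0.7, 0.7, 0.7, 0.7, 0.7, 0.7],
  force=40,
)

```text
clock: 12.53
position: [0.5112, 0.1694, 0.119]
ee_rot: [-0.472, 0.352, 0.78, 0.212]
contact_force: [0.7, 0.2, 0.0]
width: 0.0598
gripper_force: 0.0
```

>>> carry_out(
  linear=[
    [0, 0, 0],
    [0, 0, 0],
    [0, 0, 0],
    [0, 0, 0],
    [0, 0, 0],
    [0, 0, 0],
  ],
  angular=[
    [0, 0, 0],
    [0, 0, 0],
    [0, 0, 0],
    [0, 0, 0],
    [0, 0, 0],
    [0, 0, 0],
  ],
  hand=[0.2, 0.2, 0.2, 0.2, 0.2, 0.2],
)

```text
clock: 13.03
position: [0.5131, 0.17, 0.1244]
ee_rot: [-0.47, 0.35, 0.782, 0.215]
contact_force: [1.4, -2.1, 2.3]
width: 0.033
gripper_force: 39.7
```

Run:
```python
from h import *
q=manip.get_state()['qpos'];plan([])
M=tool(np.radians(62),2.3,2.3-np.pi/2);b=BOT['C'];P=tool(np.radians(28),.077+np.pi,.077-np.pi/2);g=cradle(88)
path([((*b,.15),None),((*g[:2],.15),P),((*g[:2],.072),P)],q)
crop('side',110,230,200,150,4,'pics/c8.png')
```

```text
now [0.5131 0.17   0.1244] grasp [0.4226 0.273  0.0521] yaz 0.725 q [-0.04  0.76  1.78  0.69  1.53 -1.16] t 13.03
  seg n 3 lin [ 0.0032 -0.0016  0.0642] ang [0. 0. 0.] | q [-0.05  0.62  1.72  0.7   1.68 -1.04] margin 0.94 v 0.61 err 0.0000
  seg n 33 lin [ 0.0035 -0.0064  0.0039] ang [-0.655  0.268 -0.633] | q [ 0.    0.51  1.5  -0.04  1.62  1.5 ] margin 0.94 v 0.99 err 0.0000
  seg n 3 lin [ 0.     0.    -0.052] ang [0. 0. 0.] | q [ 0.    0.58  1.58 -0.04  1.47  1.51] margin 0.94 v 0.99 err 0.0000
```

View pics/c8.png

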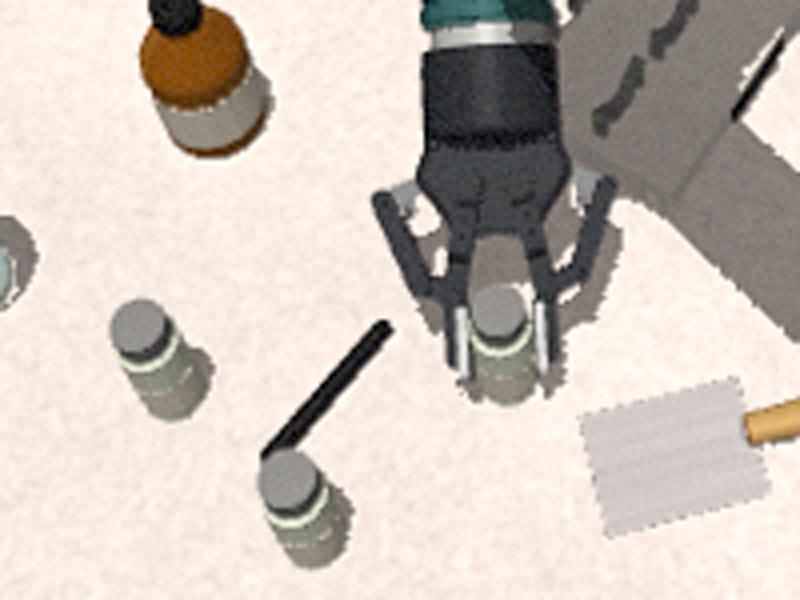

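>>> carry_out(
  linear=[
    [0, 0, 0.03],
    [0, 0, 0.055],
    [0, 0, 0.055],
    [0, 0, 0.055],
    [0, 0, 0],
    [0.0039, -0.0066, 0.004],
    [0.0039, -0.0066, 0.004],
    [0.0039, -0.0066, 0.004],
  ],
  angular=[
    [0, 0, 0],
    [0, 0, 0],
    [0, 0, 0],
    [0, 0, 0],
    [0, 0, 0],
    [-0.675, 0.276, -0.653],
    [-0.675, 0.276, -0.653],
    [-0.675, 0.276, -0.653],
  ],
  hand=[0.2, 0.2, 0.2, 0.2, 0.2, 0.2, 0.2, 0.2],
)

```text
clock: 13.75
position: [0.5184, 0.16, 0.2276]
ee_rot: [-0.447, 0.455, 0.75, 0.174]
contact_force: [-0.3, 0.1, -0.9]
width: 0.0331
gripper_force: 39.7
```

>>> carry_out(
  linear=[
    [0.0039, -0.0066, 0.004],
    [0.0039, -0.0066, 0.004],
    [0.0039, -0.0066, 0.004],
    [0.0039, -0.0066, 0.004],
    [0.0039, -0.0066, 0.004],
    [0.0039, -0.0066, 0.004],
    [0.0039, -0.0066, 0.004],
    [0.0039, -0.0066, 0.004],
  ],
  angular=[
    [-0.675, 0.276, -0.653],
    [-0.675, 0.276, -0.653],
    [-0.675, 0.276, -0.653],
    [-0.675, 0.276, -0.653],
    [-0.675, 0.276, -0.653],
    [-0.675, 0.276, -0.653],
    [-0.675, 0.276, -0.653],
    [-0.675, 0.276, -0.653],
  ],
  hand=[0.2, 0.2, 0.2, 0.2, 0.2, 0.2, 0.2, 0.2],
)

```text
clock: 14.42
position: [0.5339, 0.1335, 0.2434]
ee_rot: [-0.358, 0.698, 0.618, 0.059]
contact_force: [0.3, -0.8, -1.4]
width: 0.0332
gripper_force: 39.7
```

>>> carry_out(
  linear=[
    [0.0039, -0.0066, 0.004],
    [0.0039, -0.0066, 0.004],
    [0.0039, -0.0066, 0.004],
    [0.0039, -0.0066, 0.004],
    [0.0039, -0.0066, 0.004],
    [0.0039, -0.0066, 0.004],
    [0.0039, -0.0066, 0.004],
    [0.0039, -0.0066, 0.004],
  ],
  angular=[
    [-0.675, 0.276, -0.653],
    [-0.675, 0.276, -0.653],
    [-0.675, 0.276, -0.653],
    [-0.675, 0.276, -0.653],
    [-0.675, 0.276, -0.653],
    [-0.675, 0.276, -0.653],
    [-0.675, 0.276, -0.653],
    [-0.675, 0.276, -0.653],
  ],
  hand=[0.2, 0.2, 0.2, 0.2, 0.2, 0.2, 0.2, 0.2],
)

```text
clock: 15.08
position: [0.5494, 0.1072, 0.2594]
ee_rot: [-0.234, 0.872, 0.426, -0.062]
contact_force: [-1.6, 0.4, -1.2]
width: 0.033
gripper_force: 39.7
```

>>> carry_out(
  linear=[
    [0.0039, -0.0066, 0.004],
    [0.0039, -0.0066, 0.004],
    [0.0039, -0.0066, 0.004],
    [0.0039, -0.0066, 0.004],
    [0.0039, -0.0066, 0.004],
    [0.0039, -0.0066, 0.004],
    [0.0039, -0.0066, 0.004],
    [0.0039, -0.0066, 0.004],
  ],
  angular=[
    [-0.675, 0.276, -0.653],
    [-0.675, 0.276, -0.653],
    [-0.675, 0.276, -0.653],
    [-0.675, 0.276, -0.653],
    [-0.675, 0.276, -0.653],
    [-0.675, 0.276, -0.653],
    [-0.675, 0.276, -0.653],
    [-0.675, 0.276, -0.653],
  ],
  hand=[0.2, 0.2, 0.2, 0.2, 0.2, 0.2, 0.2, 0.2],
)

```text
clock: 15.75
position: [0.565, 0.0809, 0.2754]
ee_rot: [-0.087, 0.961, 0.192, -0.178]
contact_force: [0.1, -1.4, -1.2]
width: 0.0329
gripper_force: 39.7
```

Run:
```python
from h import *
P=tool(np.radians(28),.077+np.pi,.077-np.pi/2);g=cradle(88)+[.004,0,0]
plan([((*g[:2],.14),P,5),((*g[:2],.072),P,4)]);s=manip.get_state();print(s['width'],s['gripper_force'])
```

```text
now [0.565  0.0809 0.2754] grasp [0.5069 0.0963 0.1325] yaz -1.215 q [-0.01  0.48  1.57  0.1   1.49  1.14] t 15.75
5 rows lin [ 0.0035 -0.0072  0.0006] ang [-0.671  0.278 -0.642]
4 rows lin [ 0.     0.    -0.034] ang [0. 0. 0.]
0.032909930920986215 39.665191769599915
```

>>> carry_out(
  linear=[
    [0.0035, -0.0072, 0.001],
    [0.0035, -0.0072, 0.001],
    [0.0035, -0.0072, 0.001],
    [0.0035, -0.0072, 0.001],
    [0.0035, -0.0072, 0.001],
    [0, 0, -0.03],
    [0, 0, 0],
  ],
  angular=[
    [-0.671, 0.278, -0.642],
    [-0.671, 0.278, -0.642],
    [-0.671, 0.278, -0.642],
    [-0.671, 0.278, -0.642],
    [-0.671, 0.278, -0.642],
    [0, 0, 0],
    [0, 0, 0],
  ],
  hand=[0.2, 0.2, 0.2, 0.2, 0.2, 0.2, 0.2],
)

```text
clock: 16.33
position: [0.5735, 0.0631, 0.2608]
ee_rot: [0.008, 0.969, 0.039, -0.242]
contact_force: [-1.1, 0.1, -0.9]
width: 0.0328
gripper_force: 39.8
```

Run:
```python
from h import *
P=tool(np.radians(28),.077+np.pi,.077-np.pi/2);g=cradle(88)+[.004,0,0]
plan([((*g[:2],.071),P,4)]);s=manip.get_state();print(s['width'],s['gripper_force'])
crop('side',190,160,170,120,4,'pics/c9.png')
```

```text
now [0.5735 0.0631 0.2608] grasp [0.5008 0.0576 0.1241] yaz -1.491 q [ 0.    0.53  1.53 -0.03  1.57  1.5 ] t 16.33
4 rows lin [ 0.0001 -0.0001 -0.0265] ang [-0.009 -0.005 -0.009]
0.03277908979011401 39.75478649139404
```

View pics/c9.png

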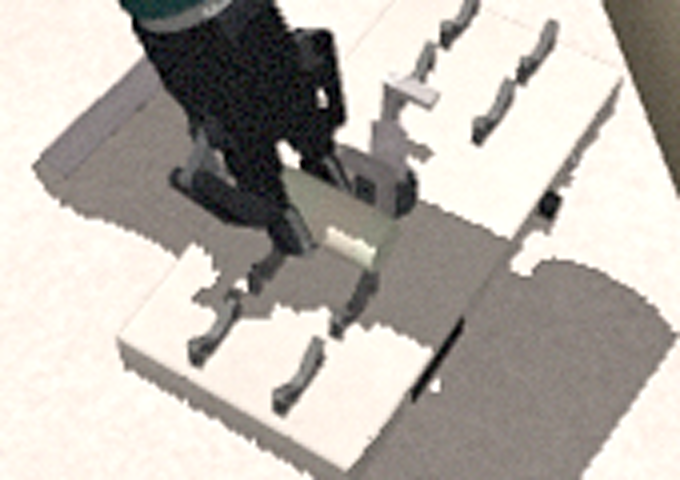

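The bottle hangs level above the y=+88 cradle, at about (340,215) in the crop, its axis along the cradle. I'll lower and release it.

>>> carry_out(
  linear=[
    [0, 0, -0.03],
    [0, 0, -0.03],
    [0, 0, -0.025],
    [0, 0, -0.012],
    [0, 0, -0.007],
    [0, 0, 0],
    [0, 0, 0],
    [0, 0, 0],
  ],
  angular=[
    [0, 0, 0],
    [0, 0, 0],
    [0, 0, 0],
    [0, 0, 0],
    [0, 0, 0],
    [0, 0, 0],
    [0, 0, 0],
    [0, 0, 0],
  ],
  hand=[0.2, 0.2, 0.2, 0.2, 0.2, 0.2, 0.52, 0.52],
)

```text
clock: 17.05
position: [0.5733, 0.068, 0.2125]
ee_rot: [0.002, 0.97, 0.038, -0.242]
contact_force: [-0.5, 19.3, 10.9]
width: 0.0445
gripper_force: 0.1
```

>>> carry_out(
  linear=[
    [0, 0, 0],
    [0, 0, 0],
    [0, 0, 0.03],
    [0, 0, 0.06],
    [0, 0, 0.06],
    [0, 0, 0.06],
    [0, 0, 0.06],
    [0, 0, 0],
  ],
  angular=[
    [0, 0, 0],
    [0, 0, 0],
    [0, 0, 0],
    [0, 0, 0],
    [0, 0, 0],
    [0, 0, 0],
    [0, 0, 0],
    [0, 0, 0],
  ],
  hand=[0.52, 0.52, 0.52, 0.52, 0.52, 0.6, 0.7, 0.7],
)

```text
clock: 17.72
position: [0.5747, 0.063, 0.3525]
ee_rot: [0.009, 0.971, 0.039, -0.236]
contact_force: [0.9, -1.2, 0.3]
width: 0.0598
gripper_force: 0.0
```

Run:
```python
from h import *
M=tool(np.radians(62),2.0,2.0-np.pi/2);b=BOT['B']
s=manip.get_state();plan([])
path([((*b,.17),M),((*b,.0475),M)],s['qpos'])
```

```text
now [0.5747 0.063  0.3525] grasp [0.5037 0.0575 0.2148] yaz -1.49 q [ 0.    0.46  1.41 -0.04  1.75  1.49] t 17.72
  seg n 30 lin [-0.0045  0.0139 -0.0073] ang [ 0.636 -0.374  0.611] | q [ 0.08  0.56  1.8   0.99  1.45 -0.83] margin 0.90 v 1.05 err 0.0000
  seg n 4 lin [ 0.      0.     -0.0613] ang [0. 0. 0.] | q [ 0.08  0.74  1.86  1.03  1.32 -1.05] margin 0.84 v 1.05 err 0.0000
```

>>> carry_out(
  linear=[
    [-0.0045, 0.0139, -0.0073],
    [-0.0045, 0.0139, -0.0073],
    [-0.0045, 0.0139, -0.0073],
    [-0.0045, 0.0139, -0.0073],
    [-0.0045, 0.0139, -0.0073],
    [-0.0045, 0.0139, -0.0073],
    [-0.0045, 0.0139, -0.0073],
    [-0.0045, 0.0139, -0.0073],
  ],
  angular=[
    [0.636, -0.374, 0.611],
    [0.636, -0.374, 0.611],
    [0.636, -0.374, 0.611],
    [0.636, -0.374, 0.611],
    [0.636, -0.374, 0.611],
    [0.636, -0.374, 0.611],
    [0.636, -0.374, 0.611],
    [0.636, -0.374, 0.611],
  ],
  hand=[0.7, 0.7, 0.7, 0.7, 0.7, 0.7, 0.7, 0.7],
)

```text
clock: 18.38
position: [0.5556, 0.1188, 0.3167]
ee_rot: [-0.136, 0.947, 0.273, -0.105]
contact_force: [-0.1, -0.4, -0.2]
width: 0.0598
gripper_force: 0.0
```

>>> carry_out(
  linear=[
    [-0.0045, 0.0139, -0.0073],
    [-0.0045, 0.0139, -0.0073],
    [-0.0045, 0.0139, -0.0073],
    [-0.0045, 0.0139, -0.0073],
    [-0.0045, 0.0139, -0.0073],
    [-0.0045, 0.0139, -0.0073],
    [-0.0045, 0.0139, -0.0073],
    [-0.0045, 0.0139, -0.0073],
  ],
  angular=[
    [0.636, -0.374, 0.611],
    [0.636, -0.374, 0.611],
    [0.636, -0.374, 0.611],
    [0.636, -0.374, 0.611],
    [0.636, -0.374, 0.611],
    [0.636, -0.374, 0.611],
    [0.636, -0.374, 0.611],
    [0.636, -0.374, 0.611],
  ],
  hand=[0.7, 0.7, 0.7, 0.7, 0.7, 0.7, 0.7, 0.7],
)

```text
clock: 19.05
position: [0.5377, 0.1744, 0.2875]
ee_rot: [-0.267, 0.835, 0.48, 0.04]
contact_force: [0.2, 0.3, -0.0]
width: 0.0597
gripper_force: 0.0
```

>>> carry_out(
  linear=[
    [-0.0045, 0.0139, -0.0073],
    [-0.0045, 0.0139, -0.0073],
    [-0.0045, 0.0139, -0.0073],
    [-0.0045, 0.0139, -0.0073],
    [-0.0045, 0.0139, -0.0073],
    [-0.0045, 0.0139, -0.0073],
    [-0.0045, 0.0139, -0.0073],
    [-0.0045, 0.0139, -0.0073],
  ],
  angular=[
    [0.636, -0.374, 0.611],
    [0.636, -0.374, 0.611],
    [0.636, -0.374, 0.611],
    [0.636, -0.374, 0.611],
    [0.636, -0.374, 0.611],
    [0.636, -0.374, 0.611],
    [0.636, -0.374, 0.611],
    [0.636, -0.374, 0.611],
  ],
  hand=[0.7, 0.7, 0.7, 0.7, 0.7, 0.7, 0.7, 0.7],
)

```text
clock: 19.72
position: [0.5198, 0.2299, 0.2583]
ee_rot: [-0.373, 0.646, 0.641, 0.181]
contact_force: [0.1, -0.0, -0.1]
width: 0.0601
gripper_force: 0.0
```

>>> carry_out(
  linear=[
    [-0.0045, 0.0139, -0.0073],
    [-0.0045, 0.0139, -0.0073],
    [-0.0045, 0.0139, -0.0073],
    [-0.0045, 0.0139, -0.0073],
    [-0.0045, 0.0139, -0.0073],
    [-0.0045, 0.0139, -0.0073],
    [0, 0, 0],
  ],
  angular=[
    [0.636, -0.374, 0.611],
    [0.636, -0.374, 0.611],
    [0.636, -0.374, 0.611],
    [0.636, -0.374, 0.611],
    [0.636, -0.374, 0.611],
    [0.636, -0.374, 0.611],
    [0, 0, 0],
  ],
  hand=[0.7, 0.7, 0.7, 0.7, 0.7, 0.7, 0.7],
)

```text
clock: 20.3
position: [0.5061, 0.2719, 0.2353]
ee_rot: [-0.431, 0.464, 0.723, 0.275]
contact_force: [0.5, -0.6, -0.9]
width: 0.0596
gripper_force: 0.0
```

Run:
```python
from h import *
M=tool(np.radians(62),2.0,2.0-np.pi/2);b=BOT['B']
plan([((*b,.13),M,2),((*b,.0475),M,4)])
a=manip.get_image('top')[150:250,188:338,::-1]; s=manip.get_image('side')[160:280,190:340,::-1]
im=np.vstack([cv2.resize(a,(750,500),interpolation=cv2.INTER_CUBIC)]);cv2.imwrite('pics/c10.png',np.clip(im*1.4,0,255).astype('uint8'))
```

```text
now [0.5061 0.2719 0.2353] grasp [0.449  0.3956 0.1613] yaz 0.432 q [ 0.09  0.56  1.81  0.99  1.44 -0.85] t 20.3
2 rows lin [-0.0002 -0.0004 -0.0325] ang [ 0.054  0.013 -0.015]
4 rows lin [ 0.      0.     -0.0412] ang [0. 0. 0.]
```

View pics/c10.png

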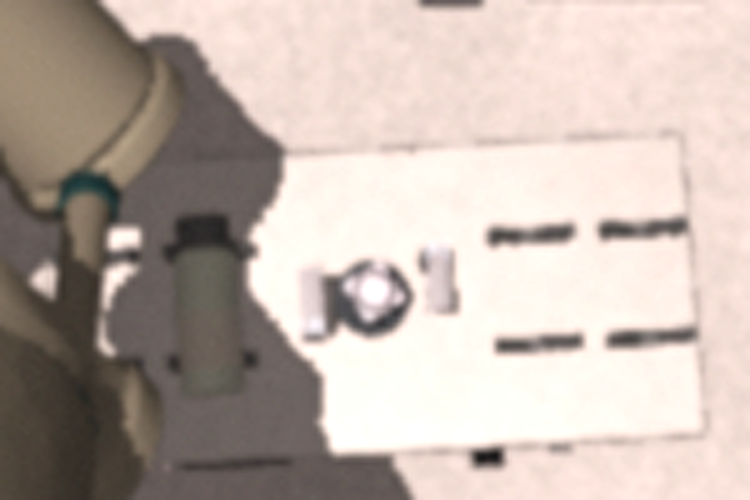

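The bottle lies properly in the y=+88 cradle, with its body about x 175–243 and rows 213–393 in the crop. The free cradle supports are at (532,235), (538,342), (643,228) and (650,338). I'll check these positions, then pick bottle B.

Run:
```python
from h import *
np.set_printoptions(precision=4,suppress=True)
t=lambda x,y,z:px('top',x/5+188-.4,y/5+150-.4,z)
print('bottle mid',t(208,303,.085),'want',cradle(88))
print('c2',(t(532,235,.06)+t(538,342,.06))/2,cradle(-88),'c3',(t(643,228,.06)+t(650,338,.06))/2,cradle(-150))
print('c1',(t(212,248,.06)+t(212,361,.06))/2)
t=lambda x,y,z:px('top',x/5+190-.4,y/5+130-.4,z)
print('c0',(t(89,357,.06)+t(91,467,.06))/2,cradle(150),'c1',(t(200,351,.06)+t(206,461,.06))/2,'c2',(t(521,335,.06)+t(530,443,.06))/2)
```

```text
bottle mid [0.4968 0.0569 0.085 ] want [0.4972 0.0572 0.07  ]
c2 [ 0.5107 -0.1184  0.06  ] [ 0.5108 -0.1182  0.07  ] c3 [ 0.5151 -0.179   0.06  ] [ 0.5155 -0.18    0.07  ]
c1 [0.4979 0.0565 0.06  ]
c0 [0.4924 0.1169 0.06  ] [0.4924 0.119  0.07  ] c1 [0.4971 0.0559 0.06  ] c2 [ 0.5104 -0.1187  0.06  ]
```

>>> carry_out(
  linear=[
    [0, 0, -0.0325],
    [0, 0, -0.0325],
    [0, 0, -0.041],
    [0, 0, -0.041],
    [0, 0, -0.041],
    [0, 0, -0.041],
    [0, 0, 0],
    [0, 0, 0],
  ],
  angular=[
    [0.054, 0.013, -0.015],
    [0.054, 0.013, -0.015],
    [0, 0, 0],
    [0, 0, 0],
    [0, 0, 0],
    [0, 0, 0],
    [0, 0, 0],
    [0, 0, 0],
  ],
  hand=[0.7, 0.7, 0.7, 0.7, 0.7, 0.7, 0.7, 0.2],
)

```text
clock: 21.07
position: [0.5069, 0.2711, 0.1215]
ee_rot: [-0.433, 0.465, 0.721, 0.279]
contact_force: [-0.7, 0.3, 0.5]
width: 0.0492
gripper_force: 0.0
```

>>> carry_out(
  linear=[
    [0, 0, 0],
    [0, 0, 0],
    [0, 0, 0],
    [0, 0, 0],
    [0, 0, 0],
    [0, 0, 0],
  ],
  angular=[
    [0, 0, 0],
    [0, 0, 0],
    [0, 0, 0],
    [0, 0, 0],
    [0, 0, 0],
    [0, 0, 0],
  ],
  hand=[0.2, 0.2, 0.2, 0.2, 0.2, 0.2],
)

```text
clock: 21.57
position: [0.5072, 0.2714, 0.1227]
ee_rot: [-0.432, 0.464, 0.721, 0.28]
contact_force: [2.4, -2.0, 5.7]
width: 0.0331
gripper_force: 40.1
```

Run:
```python
from h import *
s=manip.get_state();plan([]);q=s['qpos']
P=tool(np.radians(28),.077+np.pi,.077-np.pi/2);g=cradle(150)+[.001,-.001,0]
b=BOT['B'];path([((*b,.16),None),((*g[:2],.14),P),((*g[:2],.073),P)],q)
```

```text
now [0.5072 0.2714 0.1227] grasp [0.4508 0.3961 0.0499] yaz 0.426 q [ 0.08  0.73  1.87  1.03  1.32 -1.05] t 21.57
  seg n 4 lin [0.0019 0.     0.0543] ang [ 0. -0. -0.] | q [ 0.08  0.57  1.81  1.    1.44 -0.86] margin 0.84 v 0.60 err 0.0000
  seg n 30 lin [ 0.004  -0.0098  0.0029] ang [-0.64   0.379 -0.61 ] | q [0.09 0.52 1.5  0.01 1.61 1.58] margin 0.84 v 1.10 err 0.0000
  seg n 2 lin [ 0.     0.    -0.067] ang [0. 0. 0.] | q [0.09 0.59 1.57 0.01 1.48 1.58] margin 0.84 v 1.10 err 0.0000
```

>>> carry_out(
  linear=[
    [0, 0, 0.04],
    [0, 0, 0.06],
    [0, 0, 0.06],
    [0, 0, 0.06],
    [0, 0, 0],
    [0.004, -0.0098, 0.0029],
    [0.004, -0.0098, 0.0029],
    [0.004, -0.0098, 0.0029],
  ],
  angular=[
    [0, 0, 0],
    [0, 0, 0],
    [0, 0, 0],
    [0, 0, 0],
    [0, 0, 0],
    [-0.64, 0.379, -0.61],
    [-0.64, 0.379, -0.61],
    [-0.64, 0.379, -0.61],
  ],
  hand=[0.2, 0.2, 0.2, 0.2, 0.2, 0.2, 0.2, 0.2],
)

```text
clock: 22.23
position: [0.5125, 0.2564, 0.2351]
ee_rot: [-0.405, 0.561, 0.684, 0.231]
contact_force: [0.1, -0.2, -1.3]
width: 0.0329
gripper_force: 39.8
```

>>> carry_out(
  linear=[
    [0.004, -0.0098, 0.0029],
    [0.004, -0.0098, 0.0029],
    [0.004, -0.0098, 0.0029],
    [0.004, -0.0098, 0.0029],
    [0.004, -0.0098, 0.0029],
    [0.004, -0.0098, 0.0029],
    [0.004, -0.0098, 0.0029],
    [0.004, -0.0098, 0.0029],
  ],
  angular=[
    [-0.64, 0.379, -0.61],
    [-0.64, 0.379, -0.61],
    [-0.64, 0.379, -0.61],
    [-0.64, 0.379, -0.61],
    [-0.64, 0.379, -0.61],
    [-0.64, 0.379, -0.61],
    [-0.64, 0.379, -0.61],
    [-0.64, 0.379, -0.61],
  ],
  hand=[0.2, 0.2, 0.2, 0.2, 0.2, 0.2, 0.2, 0.2],
)

```text
clock: 22.9
position: [0.5284, 0.2171, 0.2465]
ee_rot: [-0.31, 0.775, 0.542, 0.093]
contact_force: [-0.2, 0.5, -1.1]
width: 0.0327
gripper_force: 39.8
```

>>> carry_out(
  linear=[
    [0.004, -0.0098, 0.0029],
    [0.004, -0.0098, 0.0029],
    [0.004, -0.0098, 0.0029],
    [0.004, -0.0098, 0.0029],
    [0.004, -0.0098, 0.0029],
    [0.004, -0.0098, 0.0029],
    [0.004, -0.0098, 0.0029],
    [0.004, -0.0098, 0.0029],
  ],
  angular=[
    [-0.64, 0.379, -0.61],
    [-0.64, 0.379, -0.61],
    [-0.64, 0.379, -0.61],
    [-0.64, 0.379, -0.61],
    [-0.64, 0.379, -0.61],
    [-0.64, 0.379, -0.61],
    [-0.64, 0.379, -0.61],
    [-0.64, 0.379, -0.61],
  ],
  hand=[0.2, 0.2, 0.2, 0.2, 0.2, 0.2, 0.2, 0.2],
)

```text
clock: 23.57
position: [0.5445, 0.178, 0.2582]
ee_rot: [-0.186, 0.917, 0.349, -0.053]
contact_force: [-0.2, 0.1, -1.2]
width: 0.0331
gripper_force: 39.8
```

>>> carry_out(
  linear=[
    [0.004, -0.0098, 0.0029],
    [0.004, -0.0098, 0.0029],
    [0.004, -0.0098, 0.0029],
    [0.004, -0.0098, 0.0029],
    [0.004, -0.0098, 0.0029],
    [0.004, -0.0098, 0.0029],
    [0.004, -0.0098, 0.0029],
    [0.004, -0.0098, 0.0029],
  ],
  angular=[
    [-0.64, 0.379, -0.61],
    [-0.64, 0.379, -0.61],
    [-0.64, 0.379, -0.61],
    [-0.64, 0.379, -0.61],
    [-0.64, 0.379, -0.61],
    [-0.64, 0.379, -0.61],
    [-0.64, 0.379, -0.61],
    [-0.64, 0.379, -0.61],
  ],
  hand=[0.2, 0.2, 0.2, 0.2, 0.2, 0.2, 0.2, 0.2],
)

```text
clock: 24.23
position: [0.5606, 0.1389, 0.2697]
ee_rot: [-0.045, 0.972, 0.124, -0.195]
contact_force: [0.1, -0.5, -0.1]
width: 0.0325
gripper_force: 39.8
```

Run:
```python
from h import *
P=tool(np.radians(28),.077+np.pi,.077-np.pi/2);g=cradle(150)+[.002,-.001,0]
plan([((*g[:2],.13),P,5),((*g[:2],.073),P,4)]);s=manip.get_state();print(s['width'],s['gripper_force'])
```

```text
now [0.5606 0.1389 0.2697] grasp [0.5002 0.1449 0.1271] yaz -1.343 q [0.1  0.49 1.55 0.08 1.49 1.39] t 24.23
5 rows lin [ 0.0026 -0.0061 -0.0012] ang [-0.376  0.217 -0.358]
4 rows lin [ 0.      0.     -0.0285] ang [0. 0. 0.]
0.032514905235253376 39.76925253868103
```

>>> carry_out(
  linear=[
    [0.004, -0.01, 0],
    [0.004, -0.01, 0],
    [0.004, -0.01, 0],
    [0.001, 0, -0.01],
    [0, 0, -0.025],
    [0, 0, -0.03],
    [0, 0, 0],
  ],
  angular=[
    [-0.62, 0.36, -0.6],
    [-0.62, 0.36, -0.6],
    [-0.62, 0.36, -0.6],
    [0, 0, 0],
    [0, 0, 0],
    [0, 0, 0],
    [0, 0, 0],
  ],
  hand=[0.2, 0.2, 0.2, 0.2, 0.2, 0.2, 0.2],
)

```text
clock: 24.82
position: [0.5663, 0.1242, 0.2348]
ee_rot: [0.007, 0.969, 0.039, -0.242]
contact_force: [-1.8, 0.3, -1.3]
width: 0.0326
gripper_force: 39.8
```

Run:
```python
from h import *
P=tool(np.radians(28),.077+np.pi,.077-np.pi/2);g=cradle(150)+[.002,-.001,0]
plan([((*g[:2],.073),P,3)])
```

```text
now [0.5663 0.1242 0.2348] grasp [0.4936 0.1191 0.098 ] yaz -1.491 q [0.09 0.56 1.55 0.01 1.52 1.58] t 24.82
3 rows lin [ 0.0005 -0.0004 -0.0166] ang [-0.021 -0.004 -0.01 ]
```

>>> carry_out(
  linear=[
    [0.0005, -0.0004, -0.016],
    [0.0005, -0.0004, -0.016],
    [0, 0, -0.012],
    [0, 0, -0.006],
    [0, 0, 0],
    [0, 0, 0],
    [0, 0, 0],
    [0, 0, 0],
  ],
  angular=[
    [-0.02, 0, 0],
    [0, 0, 0],
    [0, 0, 0],
    [0, 0, 0],
    [0, 0, 0],
    [0, 0, 0],
    [0, 0, 0],
    [0, 0, 0],
  ],
  hand=[0.2, 0.2, 0.2, 0.2, 0.2, 0.3, 0.42, 0.52],
)

```text
clock: 25.48
position: [0.5679, 0.1237, 0.2135]
ee_rot: [0.008, 0.97, 0.038, -0.24]
contact_force: [-0.5, 0.5, -0.0]
width: 0.0444
gripper_force: 0.0
```

>>> carry_out(
  linear=[
    [0, 0, 0],
    [0, 0, 0],
    [0, 0, 0.03],
    [0, 0, 0.06],
    [0, 0, 0.06],
    [0, 0, 0.06],
    [0, 0, 0.06],
    [0, 0, 0],
  ],
  angular=[
    [0, 0, 0],
    [0, 0, 0],
    [0, 0, 0],
    [0, 0, 0],
    [0, 0, 0],
    [0, 0, 0],
    [0, 0, 0],
    [0, 0, 0],
  ],
  hand=[0.52, 0.52, 0.52, 0.52, 0.52, 0.6, 0.7, 0.7],
)

```text
clock: 26.15
position: [0.5685, 0.1238, 0.3542]
ee_rot: [0.008, 0.971, 0.038, -0.236]
contact_force: [0.5, -0.1, -0.5]
width: 0.06
gripper_force: 0.0
```

Run:
```python
from h import *
M=tool(np.radians(62),1.7,1.7-np.pi/2);b=BOT['A']
s=manip.get_state();plan([])
path([((*b,.16),M),((*b,.0475),M)],s['qpos'])
```

```text
now [0.5685 0.1238 0.3542] grasp [0.4977 0.1186 0.2164] yaz -1.493 q [0.09 0.46 1.4  0.01 1.76 1.58] t 26.15
  seg n 28 lin [ 0.0009  0.0092 -0.0087] ang [ 0.591 -0.481  0.559] | q [ 0.03  0.59  1.76  1.14  1.3  -0.75] margin 0.94 v 1.21 err 0.0000
  seg n 4 lin [ 0.      0.     -0.0563] ang [0. 0. 0.] | q [ 0.03  0.76  1.81  1.21  1.22 -0.96] margin 0.89 v 1.21 err 0.0000
```

Run:
```python
from h import *
M=tool(np.radians(62),1.5,1.5-np.pi/2);b=BOT['A']
s=manip.get_state()
q=path([((*b,.16),M),((*b,.0475),M)],s['qpos'])
P=tool(np.radians(28),.077+np.pi,.077-np.pi/2);g=cradle(-150)+[.002,0.,0]
path([((*b,.16),None),((*g[:2],.18),P),((*g[:2],.073),P)],q)
```

```text
seg n 26 lin [-0.0012  0.0098 -0.0094] ang [ 0.569 -0.566  0.53 ] | q [ 0.02  0.53  1.9   1.3   1.15 -0.78] margin 0.80 v 1.43 err 0.0000
  seg n 4 lin [ 0.      0.     -0.0563] ang [0. 0. 0.] | q [ 0.02  0.72  1.96  1.42  1.1  -1.05] margin 0.74 v 1.43 err 0.0000
  seg n 4 lin [0.     0.     0.0563] ang [ 0. -0.  0.] | q [ 0.02  0.53  1.9   1.3   1.15 -0.78] margin 0.75 v 0.81 err 0.0000
  seg n 26 lin [ 0.0029 -0.0328  0.0065] ang [-0.574  0.571 -0.529] | q [-0.34  0.53  1.37 -0.19  1.69  1.17] margin 0.75 v 1.17 err 0.0000
  seg n 4 lin [ 0.      0.     -0.0535] ang [0. 0. 0.] | q [-0.34  0.63  1.48 -0.19  1.48  1.21] margin 0.75 v 1.17 err 0.0000
```

>>> carry_out(
  linear=[
    [-0.0012, 0.0098, -0.0094],
    [-0.0012, 0.0098, -0.0094],
    [-0.0012, 0.0098, -0.0094],
    [-0.0012, 0.0098, -0.0094],
    [-0.0012, 0.0098, -0.0094],
    [-0.0012, 0.0098, -0.0094],
    [-0.0012, 0.0098, -0.0094],
    [-0.0012, 0.0098, -0.0094],
  ],
  angular=[
    [0.569, -0.566, 0.53],
    [0.569, -0.566, 0.53],
    [0.569, -0.566, 0.53],
    [0.569, -0.566, 0.53],
    [0.569, -0.566, 0.53],
    [0.569, -0.566, 0.53],
    [0.569, -0.566, 0.53],
    [0.569, -0.566, 0.53],
  ],
  hand=[0.7, 0.7, 0.7, 0.7, 0.7, 0.7, 0.7, 0.7],
)

```text
clock: 26.82
position: [0.5627, 0.1631, 0.3102]
ee_rot: [-0.12, 0.962, 0.241, -0.047]
contact_force: [-0.7, 0.1, 0.3]
width: 0.0598
gripper_force: 0.0
```

>>> carry_out(
  linear=[
    [-0.0012, 0.0098, -0.0094],
    [-0.0012, 0.0098, -0.0094],
    [-0.0012, 0.0098, -0.0094],
    [-0.0012, 0.0098, -0.0094],
    [-0.0012, 0.0098, -0.0094],
    [-0.0012, 0.0098, -0.0094],
    [-0.0012, 0.0098, -0.0094],
    [-0.0012, 0.0098, -0.0094],
  ],
  angular=[
    [0.569, -0.566, 0.53],
    [0.569, -0.566, 0.53],
    [0.569, -0.566, 0.53],
    [0.569, -0.566, 0.53],
    [0.569, -0.566, 0.53],
    [0.569, -0.566, 0.53],
    [0.569, -0.566, 0.53],
    [0.569, -0.566, 0.53],
  ],
  hand=[0.7, 0.7, 0.7, 0.7, 0.7, 0.7, 0.7, 0.7],
)

```text
clock: 27.48
position: [0.5578, 0.2022, 0.2726]
ee_rot: [-0.235, 0.863, 0.42, 0.15]
contact_force: [-0.5, -0.8, -0.6]
width: 0.0598
gripper_force: 0.0
```

>>> carry_out(
  linear=[
    [-0.0012, 0.0098, -0.0094],
    [-0.0012, 0.0098, -0.0094],
    [-0.0012, 0.0098, -0.0094],
    [-0.0012, 0.0098, -0.0094],
    [-0.0012, 0.0098, -0.0094],
    [-0.0012, 0.0098, -0.0094],
    [-0.0012, 0.0098, -0.0094],
    [-0.0012, 0.0098, -0.0094],
  ],
  angular=[
    [0.569, -0.566, 0.53],
    [0.569, -0.566, 0.53],
    [0.569, -0.566, 0.53],
    [0.569, -0.566, 0.53],
    [0.569, -0.566, 0.53],
    [0.569, -0.566, 0.53],
    [0.569, -0.566, 0.53],
    [0.569, -0.566, 0.53],
  ],
  hand=[0.7, 0.7, 0.7, 0.7, 0.7, 0.7, 0.7, 0.7],
)

```text
clock: 28.15
position: [0.5531, 0.2414, 0.235]
ee_rot: [-0.329, 0.684, 0.56, 0.333]
contact_force: [-0.2, 0.2, -0.2]
width: 0.0599
gripper_force: 0.0
```

>>> carry_out(
  linear=[
    [-0.0012, 0.0098, -0.0094],
    [-0.0012, 0.0098, -0.0094],
    [0, 0, 0],
  ],
  angular=[
    [0.569, -0.566, 0.53],
    [0.569, -0.566, 0.53],
    [0, 0, 0],
  ],
  hand=[0.7, 0.7, 0.7],
)

```text
clock: 28.4
position: [0.5517, 0.2511, 0.224]
ee_rot: [-0.349, 0.63, 0.586, 0.372]
contact_force: [0.6, -0.7, -0.7]
width: 0.0599
gripper_force: 0.0
```

Run:
```python
from h import *
M=tool(np.radians(62),1.5,1.5-np.pi/2);b=BOT['A']
plan([((*b,.13),M,2),((*b,.0475),M,4)])
```

```text
now [0.5517 0.2511 0.224 ] grasp [0.561  0.3869 0.1498] yaz -0.07 q [ 0.03  0.53  1.92  1.3   1.14 -0.79] t 28.4
2 rows lin [ 0.0006  0.0004 -0.0212] ang [ 0.063 -0.027 -0.004]
4 rows lin [ 0.      0.     -0.0412] ang [0. 0. 0.]
```

>>> carry_out(
  linear=[
    [0.0006, 0.0004, -0.021],
    [0.0006, 0.0004, -0.021],
    [0, 0, -0.041],
    [0, 0, -0.041],
    [0, 0, -0.041],
    [0, 0, -0.041],
    [0, 0, 0],
    [0, 0, 0],
  ],
  angular=[
    [0.06, -0.027, 0],
    [0.06, -0.027, 0],
    [0, 0, 0],
    [0, 0, 0],
    [0, 0, 0],
    [0, 0, 0],
    [0, 0, 0],
    [0, 0, 0],
  ],
  hand=[0.7, 0.7, 0.7, 0.7, 0.7, 0.7, 0.7, 0.2],
)

```text
clock: 29.07
position: [0.5527, 0.2515, 0.1225]
ee_rot: [-0.351, 0.627, 0.584, 0.377]
contact_force: [-0.2, 0.7, 0.4]
width: 0.0489
gripper_force: 0.0
```

>>> carry_out(
  linear=[
    [0, 0, 0],
    [0, 0, 0],
    [0, 0, 0],
    [0, 0, 0],
    [0, 0, 0],
    [0, 0, 0],
  ],
  angular=[
    [0, 0, 0],
    [0, 0, 0],
    [0, 0, 0],
    [0, 0, 0],
    [0, 0, 0],
    [0, 0, 0],
  ],
  hand=[0.2, 0.2, 0.2, 0.2, 0.2, 0.2],
)

```text
clock: 29.57
position: [0.5532, 0.2515, 0.1239]
ee_rot: [-0.35, 0.626, 0.585, 0.379]
contact_force: [1.1, -1.5, 3.0]
width: 0.0328
gripper_force: 39.9
```

>>> carry_out(
  linear=[
    [0, 0, 0.04],
    [0, 0, 0.06],
    [0, 0, 0.06],
    [0, 0, 0.06],
    [0, 0, 0.06],
    [0, 0, 0.06],
    [0, 0, 0],
  ],
  angular=[
    [0, 0, 0],
    [0, 0, 0],
    [0, 0, 0],
    [0, 0, 0],
    [0, 0, 0],
    [0, 0, 0],
    [0, 0, 0],
  ],
  hand=[0.2, 0.2, 0.2, 0.2, 0.2, 0.2, 0.2],
)

```text
clock: 30.15
position: [0.5535, 0.252, 0.299]
ee_rot: [-0.348, 0.624, 0.586, 0.382]
contact_force: [0.3, 0.2, -0.2]
width: 0.0328
gripper_force: 39.9
```

Run:
```python
from h import *
s=manip.get_state();plan([]);print(s['width'],s['gripper_force'])
P=tool(np.radians(28),.077+np.pi,.077-np.pi/2);g=cradle(-150)+[.003,0.,0]
path([((*g[:2],.18),P),((*g[:2],.073),P)],s['qpos'])
```

```text
now [0.5535 0.252  0.299 ] grasp [0.564  0.3887 0.2266] yaz -0.071 q [ 0.03  0.43  1.85  1.25  1.19 -0.64] t 30.15
0.032764396760608834 39.87685561180115
  seg n 26 lin [ 0.0031 -0.0328  0.0014] ang [-0.573  0.576 -0.533] | q [-0.34  0.53  1.37 -0.19  1.69  1.17] margin 0.85 v 1.05 err 0.0000
  seg n 4 lin [ 0.      0.     -0.0535] ang [0. 0. 0.] | q [-0.34  0.63  1.48 -0.19  1.49  1.21] margin 0.85 v 1.05 err 0.0000
```

>>> carry_out(
  linear=[
    [0.0031, -0.0328, 0.0014],
    [0.0031, -0.0328, 0.0014],
    [0.0031, -0.0328, 0.0014],
    [0.0031, -0.0328, 0.0014],
    [0.0031, -0.0328, 0.0014],
    [0.0031, -0.0328, 0.0014],
    [0.0031, -0.0328, 0.0014],
    [0.0031, -0.0328, 0.0014],
  ],
  angular=[
    [-0.573, 0.576, -0.533],
    [-0.573, 0.576, -0.533],
    [-0.573, 0.576, -0.533],
    [-0.573, 0.576, -0.533],
    [-0.573, 0.576, -0.533],
    [-0.573, 0.576, -0.533],
    [-0.573, 0.576, -0.533],
    [-0.573, 0.576, -0.533],
  ],
  hand=[0.2, 0.2, 0.2, 0.2, 0.2, 0.2, 0.2, 0.2],
)

```text
clock: 30.82
position: [0.5645, 0.1194, 0.2975]
ee_rot: [-0.262, 0.828, 0.455, 0.197]
contact_force: [0.0, -0.7, -1.9]
width: 0.0328
gripper_force: 39.9
```

>>> carry_out(
  linear=[
    [0.0031, -0.0328, 0.0014],
    [0.0031, -0.0328, 0.0014],
    [0.0031, -0.0328, 0.0014],
    [0.0031, -0.0328, 0.0014],
    [0.0031, -0.0328, 0.0014],
    [0.0031, -0.0328, 0.0014],
    [0.0031, -0.0328, 0.0014],
    [0.0031, -0.0328, 0.0014],
  ],
  angular=[
    [-0.573, 0.576, -0.533],
    [-0.573, 0.576, -0.533],
    [-0.573, 0.576, -0.533],
    [-0.573, 0.576, -0.533],
    [-0.573, 0.576, -0.533],
    [-0.573, 0.576, -0.533],
    [-0.573, 0.576, -0.533],
    [-0.573, 0.576, -0.533],
  ],
  hand=[0.2, 0.2, 0.2, 0.2, 0.2, 0.2, 0.2, 0.2],
)

```text
clock: 31.48
position: [0.577, -0.0116, 0.3032]
ee_rot: [-0.15, 0.947, 0.283, -0.001]
contact_force: [0.8, -0.2, -1.1]
width: 0.0326
gripper_force: 39.9
```

>>> carry_out(
  linear=[
    [0.0031, -0.0328, 0.0014],
    [0.0031, -0.0328, 0.0014],
    [0.0031, -0.0328, 0.0014],
    [0.0031, -0.0328, 0.0014],
    [0.0031, -0.0328, 0.0014],
    [0.0031, -0.0328, 0.0014],
    [0.0031, -0.0328, 0.0014],
    [0.0031, -0.0328, 0.0014],
  ],
  angular=[
    [-0.573, 0.576, -0.533],
    [-0.573, 0.576, -0.533],
    [-0.573, 0.576, -0.533],
    [-0.573, 0.576, -0.533],
    [-0.573, 0.576, -0.533],
    [-0.573, 0.576, -0.533],
    [-0.573, 0.576, -0.533],
    [-0.573, 0.576, -0.533],
  ],
  hand=[0.2, 0.2, 0.2, 0.2, 0.2, 0.2, 0.2, 0.2],
)

```text
clock: 32.15
position: [0.5897, -0.1427, 0.3087]
ee_rot: [-0.023, 0.976, 0.083, -0.198]
contact_force: [-0.2, -0.5, -0.7]
width: 0.033
gripper_force: 39.9
```

>>> carry_out(
  linear=[
    [0.0031, -0.0328, 0.0014],
    [0.0031, -0.0328, 0.0014],
    [0, 0, 0],
  ],
  angular=[
    [-0.573, 0.576, -0.533],
    [-0.573, 0.576, -0.533],
    [0, 0, 0],
  ],
  hand=[0.2, 0.2, 0.2],
)

```text
clock: 32.4
position: [0.5935, -0.1772, 0.3092]
ee_rot: [0.01, 0.969, 0.031, -0.245]
contact_force: [1.1, 0.8, -0.9]
width: 0.0328
gripper_force: 40.0
```

Run:
```python
from h import *
s=manip.get_state()
P=tool(np.radians(28),.077+np.pi,.077-np.pi/2);g=cradle(-150)+[.003,0.,0]
plan([((*g[:2],.13),P,2),((*g[:2],.073),P,4)])
```

```text
now [ 0.5935 -0.1772  0.3092] grasp [ 0.5199 -0.1826  0.1729] yaz -1.505 q [-0.34  0.54  1.37 -0.19  1.69  1.19] t 32.4
2 rows lin [-0.0024  0.0028 -0.0423] ang [ 0.027 -0.045  0.071]
4 rows lin [ 0.      0.     -0.0285] ang [0. 0. 0.]
```

>>> carry_out(
  linear=[
    [-0.0024, 0.0026, -0.04],
    [-0.0024, 0.0026, -0.04],
    [0, 0, -0.04],
    [0, 0, -0.035],
    [0, 0, -0.025],
    [0, 0, -0.012],
    [0, 0, -0.005],
    [0, 0, 0],
  ],
  angular=[
    [0.027, -0.045, 0.07],
    [0.027, -0.045, 0.07],
    [0, 0, 0],
    [0, 0, 0],
    [0, 0, 0],
    [0, 0, 0],
    [0, 0, 0],
    [0, 0, 0],
  ],
  hand=[0.2, 0.2, 0.2, 0.2, 0.2, 0.2, 0.2, 0.2],
)

```text
clock: 33.07
position: [0.5907, -0.1721, 0.2123]
ee_rot: [0.008, 0.97, 0.039, -0.24]
contact_force: [-0.1, 0.5, -0.7]
width: 0.0326
gripper_force: 40.0
```

>>> carry_out(
  linear=[
    [0, 0, 0],
    [0, 0, 0],
    [0, 0, 0],
    [0, 0, 0],
    [0, 0, 0],
    [0, 0, 0.03],
    [0, 0, 0.06],
    [0, 0, 0.06],
  ],
  angular=[
    [0, 0, 0],
    [0, 0, 0],
    [0, 0, 0],
    [0, 0, 0],
    [0, 0, 0],
    [0, 0, 0],
    [0, 0, 0],
    [0, 0, 0],
  ],
  hand=[0.3, 0.42, 0.52, 0.52, 0.52, 0.52, 0.52, 0.6],
)

```text
clock: 33.73
position: [0.5903, -0.1722, 0.2875]
ee_rot: [0.008, 0.97, 0.039, -0.241]
contact_force: [0.5, -0.4, -0.1]
width: 0.051
gripper_force: 0.0
```

>>> carry_out(
  linear=[
    [0, 0, 0.06],
    [0, 0, 0.06],
    [-0.04, -0.06, 0],
    [-0.04, -0.06, 0],
    [-0.04, -0.06, 0],
    [-0.04, -0.06, 0],
    [-0.04, -0.06, 0],
    [-0.04, -0.06, 0],
  ],
  angular=[
    [0, 0.5, 0],
    [0, 0.5, 0],
    [0, 0.5, 0],
    [0, 0.5, 0],
    [0, 0.5, 0],
    [0, 0.5, 0],
    [0, 0.5, 0],
    [0, 0.5, 0],
  ],
  hand=[0.6, 0.6, 0.6, 0.6, 0.6, 0.6, 0.6, 0.6],
)

```text
clock: 34.4
position: [0.4696, -0.3535, 0.348]
ee_rot: [0.002, 0.919, 0.039, -0.392]
contact_force: [-0.2, -0.5, 0.3]
width: 0.0511
gripper_force: 0.0
```

Run:
```python
from h import *
plan([])
a=manip.get_image('top')[120:250,185:345,::-1]; 
b=cv2.resize(a,(800,650),interpolation=cv2.INTER_CUBIC)[:600]
cv2.imwrite('pics/c11.png',np.clip(b*1.4,0,255).astype('uint8'))
```

```text
now [ 0.4696 -0.3535  0.348 ] grasp [ 0.3579 -0.3588  0.2406] yaz -1.497 q [-0.62  0.53  1.38 -0.49  1.88  0.88] t 34.4
```

View pics/c11.png

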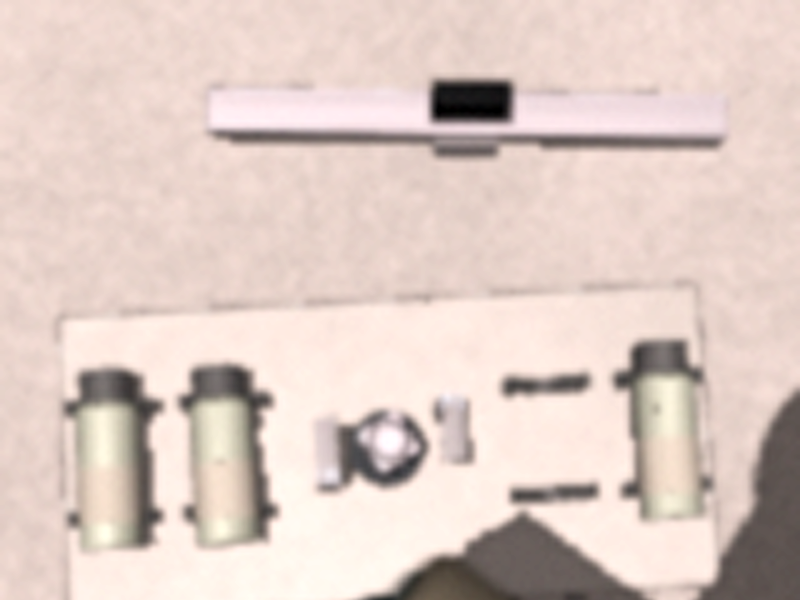

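All three bottles lie in their cradles: cradle0, cradle1 and cradle3. The bar hasn't moved, with its rib at (432–512, 81–121) in the crop. Next is the bar approach.

```bash
cat >> h.py <<'E'
def rib():
    "dark blob of the rib, searched beyond the mixer -> world rect at z=.074"
    im=manip.get_image('top').astype(int);y0,y1,x0,x1=100,172,190,345
    m=(im[y0:y1,x0:x1].max(2)<45).astype('uint8');n,l,s,c=cv2.connectedComponentsWithStats(m);i=1+np.argmax(s[1:,4])
    cnt=np.argwhere(l==i);return px('top',c[i][0]+x0,c[i][1]+y0,.074),s[i]+np.array([x0,y0,0,0,0])
E
python3 - <<'E'
from h import *
print(rib())
M=tool(0,0,.008)
path([((.6,-.2,.24),M),((.694,-.0723,.18),M),((.694,-.0723,.060),M)],manip.get_state()['qpos'])
E
```

```text
(array([ 0.69355792, -0.0722707 ,  0.074     ]), array([272, 137,  15,   7, 104]))
  seg n 22 lin [0.0121 0.0141 0.0043] ang [ 0.358 -0.352  0.801] | q [-0.43  0.37  1.39  0.    1.38 -0.44] margin 0.70 v 0.82 err 0.0000
  seg n 5 lin [ 0.0376  0.0511 -0.024 ] ang [0. 0. 0.] | q [-0.2   0.5   1.32  0.    1.32 -0.21] margin 0.70 v 0.82 err 0.0000
  seg n 4 lin [ 0.    0.   -0.06] ang [0. 0. 0.] | q [-0.2   0.6   1.47 -0.    1.08 -0.21] margin 0.70 v 0.82 err 0.0000
```

>>> carry_out(
  linear=[
    [0.0121, 0.0141, 0.0043],
    [0.0121, 0.0141, 0.0043],
    [0.0121, 0.0141, 0.0043],
    [0.0121, 0.0141, 0.0043],
    [0.0121, 0.0141, 0.0043],
    [0.0121, 0.0141, 0.0043],
    [0.0121, 0.0141, 0.0043],
    [0.0121, 0.0141, 0.0043],
  ],
  angular=[
    [0.358, -0.352, 0.801],
    [0.358, -0.352, 0.801],
    [0.358, -0.352, 0.801],
    [0.358, -0.352, 0.801],
    [0.358, -0.352, 0.801],
    [0.358, -0.352, 0.801],
    [0.358, -0.352, 0.801],
    [0.358, -0.352, 0.801],
  ],
  hand=[0.5, 0.5, 0.5, 0.5, 0.5, 0.5, 0.5, 0.5],
)

```text
clock: 35.17
position: [0.5196, -0.2947, 0.3651]
ee_rot: [0.001, 0.911, 0.315, -0.266]
contact_force: [-0.0, -0.6, 0.7]
width: 0.0426
gripper_force: 0.0
```

>>> carry_out(
  linear=[
    [0.0121, 0.0141, 0.0043],
    [0.0121, 0.0141, 0.0043],
    [0.0121, 0.0141, 0.0043],
    [0.0121, 0.0141, 0.0043],
    [0.0121, 0.0141, 0.0043],
    [0.0121, 0.0141, 0.0043],
    [0.0121, 0.0141, 0.0043],
    [0.0121, 0.0141, 0.0043],
  ],
  angular=[
    [0.358, -0.352, 0.801],
    [0.358, -0.352, 0.801],
    [0.358, -0.352, 0.801],
    [0.358, -0.352, 0.801],
    [0.358, -0.352, 0.801],
    [0.358, -0.352, 0.801],
    [0.358, -0.352, 0.801],
    [0.358, -0.352, 0.801],
  ],
  hand=[0.5, 0.5, 0.5, 0.5, 0.5, 0.5, 0.5, 0.5],
)

```text
clock: 35.83
position: [0.5679, -0.2382, 0.3824]
ee_rot: [0.001, 0.82, 0.561, -0.117]
contact_force: [-0.3, -0.6, 0.5]
width: 0.0429
gripper_force: 0.0
```

>>> carry_out(
  linear=[
    [0.0121, 0.0141, 0.0043],
    [0.0121, 0.0141, 0.0043],
    [0.0121, 0.0141, 0.0043],
    [0.0121, 0.0141, 0.0043],
    [0.0121, 0.0141, 0.0043],
    [0.0121, 0.0141, 0.0043],
    [0, 0, 0],
  ],
  angular=[
    [0.358, -0.352, 0.801],
    [0.358, -0.352, 0.801],
    [0.358, -0.352, 0.801],
    [0.358, -0.352, 0.801],
    [0.358, -0.352, 0.801],
    [0.358, -0.352, 0.801],
    [0, 0, 0],
  ],
  hand=[0.5, 0.5, 0.5, 0.5, 0.5, 0.5, 0.5],
)

```text
clock: 36.42
position: [0.6043, -0.1957, 0.3958]
ee_rot: [0.0, 0.702, 0.712, 0.003]
contact_force: [-0.4, -0.6, 0.3]
width: 0.0433
gripper_force: 0.0
```

Run:
```python
from h import *
print(rib())
M=tool(0,0,.008)
plan([((.694,-.0723,.15),M,6),((.694,-.0723,.060),M,4)])
```

```text
(array([ 0.69355792, -0.0722707 ,  0.074     ]), array([272, 137,  15,   7, 104]))
now [ 0.6038 -0.1964  0.3954] grasp [ 0.6043 -0.1961  0.2404] yaz 0.011 q [-0.42  0.37  1.39  0.    1.38 -0.44] t 36.47
6 rows lin [ 0.0301  0.0414 -0.0301] ang [-0.004  0.006 -0.007]
4 rows lin [ 0.     0.    -0.045] ang [0. 0. 0.]
```

>>> carry_out(
  linear=[
    [0.03, 0.0413, -0.03],
    [0.03, 0.0413, -0.03],
    [0.03, 0.0413, -0.03],
    [0.03, 0.0413, -0.03],
    [0.03, 0.0413, -0.03],
    [0.03, 0.0413, -0.03],
    [0, 0, 0],
  ],
  angular=[
    [0, 0, 0],
    [0, 0, 0],
    [0, 0, 0],
    [0, 0, 0],
    [0, 0, 0],
    [0, 0, 0],
    [0, 0, 0],
  ],
  hand=[0.5, 0.5, 0.5, 0.5, 0.5, 0.5, 0.5],
)

```text
clock: 37.05
position: [0.6947, -0.0694, 0.3007]
ee_rot: [-0.003, 0.702, 0.712, 0.001]
contact_force: [0.3, 0.3, -0.7]
width: 0.0426
gripper_force: 0.0
```

Run:
```python
from h import *
M=tool(0,0,.008)
plan([((.694,-.0723,.060),M,4)])
im=manip.get_image('side').astype(int)
# strip ends / rib in side view: compare with prediction
print('pred rib',[proj('side',(.694,-.0723+d,.074)) for d in(-.022,.022)],'ends',[proj('side',(.694,-.0723+d,.032)) for d in(-.15,.15)])
cv2.imwrite('pics/s12.png',np.clip(im[100:260,180:300,::-1]*1.4,0,255).astype('uint8'))
```

```text
now [ 0.6947 -0.0694  0.3007] grasp [ 0.6943 -0.0686  0.1457] yaz 0.014 q [-0.2   0.52  1.37  0.    1.25 -0.22] t 37.05
4 rows lin [-0.0003 -0.0015 -0.0429] ang [-0.016 -0.008 -0.018]
pred rib [array([244.47160471, 152.77344773]), array([234.32096124, 162.09624597])] ends [array([271.75692462, 137.91966338]), array([204.31493767, 201.24787434])]
```

>>> carry_out(
  linear=[
    [0, -0.0015, -0.04],
    [0, -0.0015, -0.045],
    [0, -0.0015, -0.045],
    [0, -0.0015, -0.035],
    [0, 0, -0.006],
    [0, 0, 0],
    [0, 0, 0],
  ],
  angular=[
    [-0.016, -0.008, -0.02],
    [-0.016, -0.008, -0.02],
    [-0.016, -0.008, -0.02],
    [0, 0, 0],
    [0, 0, 0],
    [0, 0, 0],
    [0, 0, 0],
  ],
  hand=[0.5, 0.5, 0.5, 0.5, 0.5, 0.5, 0.5],
)

```text
clock: 37.68
position: [0.694, -0.0769, 0.2206]
ee_rot: [0.003, 0.705, 0.709, 0.001]
contact_force: [-0.0, -0.5, -0.5]
width: 0.043
gripper_force: 0.0
```

Run:
```python
from h import *
plan([((.694,-.0723,.060),tool(0,0,.008),4)])
```

```text
now [ 0.694  -0.0769  0.2206] grasp [ 0.6949 -0.0773  0.0656] yaz 0.006 q [-0.21  0.59  1.47 -0.    1.08 -0.22] t 37.68
4 rows lin [-0.      0.0023 -0.0028] ang [0.007 0.018 0.006]
```

>>> carry_out(
  linear=[
    [0, 0, 0],
    [0, 0, 0],
    [0, 0, 0],
  ],
  angular=[
    [0, 0, 0],
    [0, 0, 0],
    [0, 0, 0],
  ],
  hand=[0.5, 0.5, 0.5],
)

```text
clock: 37.93
position: [0.6941, -0.0764, 0.2208]
ee_rot: [0.003, 0.705, 0.71, 0.002]
contact_force: [0.5, -0.6, -0.3]
width: 0.0428
gripper_force: 0.0
```

>>> carry_out(
  linear=[
    [0, 0, 0],
    [0, 0, 0],
    [0, 0, 0],
  ],
  angular=[
    [0, 0, 0],
    [0, 0, 0],
    [0, 0, 0],
  ],
  hand=[0.5, 0.5, 0.5],
)

```text
clock: 38.18
position: [0.6938, -0.0763, 0.2196]
ee_rot: [0.002, 0.705, 0.71, 0.001]
contact_force: [0.5, -0.9, -0.6]
width: 0.043
gripper_force: 0.0
```

>>> carry_out(
  linear=[
    [0, 0.008, -0.009],
    [0, 0, 0],
    [0, 0, 0],
    [0, 0, 0],
    [0, 0, 0],
    [0, 0, 0],
    [0, 0, 0],
    [0, 0, 0],
  ],
  angular=[
    [0, 0, 0],
    [0, 0, 0],
    [0, 0, 0],
    [0, 0, 0],
    [0, 0, 0],
    [0, 0, 0],
    [0, 0, 0],
    [0, 0, 0],
  ],
  hand=[0.5, 0.5, 0.3, 0.05, 0.05, 0.05, 0.05, 0.05],
  force=90,
)

```text
clock: 38.85
position: [0.6936, -0.0723, 0.2145]
ee_rot: [0.002, 0.705, 0.71, 0.001]
contact_force: [-0.1, 0.6, -2.1]
width: 0.013
gripper_force: 87.9
```

>>> carry_out(
  linear=[
    [0, 0, 0],
    [0, 0, 0],
    [0, 0, 0],
  ],
  angular=[
    [0, 0, 0],
    [0, 0, 0],
    [0, 0, 0],
  ],
  hand=[0.05, 0.05, 0.05],
)

```text
clock: 39.1
position: [0.6935, -0.0723, 0.2145]
ee_rot: [0.002, 0.705, 0.71, 0.001]
contact_force: [-0.3, -0.8, -3.0]
width: 0.0123
gripper_force: 87.9
```

Run:
```python
from h import *
s=manip.get_state();print(s['width'],s['gripper_force'],s['contact_force'])
plan([])
M=tool(0,0,.615-np.pi/2)
path([((.694,-.0723,.2),None),((.504,-.0305,.2),M),((.504,-.0305,.15),M)],s['qpos'])
```

```text
0.012348550899061396 87.9143214225769 [-0.28930538 -0.79304842 -2.98693682]
now [ 0.6935 -0.0723  0.2145] grasp [ 0.6941 -0.0725  0.0595] yaz 0.007 q [-0.2   0.59  1.47 -0.    1.07 -0.21] t 39.1
  seg n 4 lin [ 0.0012 -0.0001  0.07  ] ang [0. 0. 0.] | q [-0.2   0.49  1.3  -0.    1.36 -0.21] margin 1.03 v 0.87 err 0.0000
  seg n 13 lin [-0.0291  0.0064  0.    ] ang [ 0.003  0.002 -0.926] | q [-0.2   0.21  1.73  0.    1.21  0.76] margin 0.96 v 0.89 err 0.0000
  seg n 2 lin [ 0.    0.   -0.05] ang [0. 0. 0.] | q [-0.2   0.25  1.81 -0.    1.08  0.76] margin 0.89 v 0.89 err 0.0000
```

>>> carry_out(
  linear=[
    [0, 0, 0.03],
    [0, 0, 0.06],
    [0, 0, 0.07],
    [0, 0, 0.07],
    [0, 0, 0.07],
    [0, 0, 0.01],
    [0, 0, 0],
    [0, 0, 0],
  ],
  angular=[
    [0, 0, 0],
    [0, 0, 0],
    [0, 0, 0],
    [0, 0, 0],
    [0, 0, 0],
    [0, 0, 0],
    [0, 0, 0],
    [0, 0, 0],
  ],
  hand=[0.05, 0.05, 0.05, 0.05, 0.05, 0.05, 0.05, 0.05],
)

```text
clock: 39.77
position: [0.6932, -0.0722, 0.3688]
ee_rot: [0.001, 0.705, 0.71, 0.0]
contact_force: [0.6, 0.5, -3.5]
width: 0.0128
gripper_force: 88.4
```

>>> carry_out(
  linear=[
    [-0.014, 0.003, 0],
    [-0.029, 0.0064, 0],
    [-0.029, 0.0064, 0],
    [-0.029, 0.0064, 0],
    [-0.029, 0.0064, 0],
    [-0.029, 0.0064, 0],
    [-0.029, 0.0064, 0],
    [-0.029, 0.0064, 0],
  ],
  angular=[
    [0, 0, -0.45],
    [0, 0, -0.926],
    [0, 0, -0.926],
    [0, 0, -0.926],
    [0, 0, -0.926],
    [0, 0, -0.926],
    [0, 0, -0.926],
    [0, 0, -0.926],
  ],
  hand=[0.05, 0.05, 0.05, 0.05, 0.05, 0.05, 0.05, 0.05],
)

```text
clock: 40.43
position: [0.5837, -0.0481, 0.3664]
ee_rot: [0.0, 0.873, 0.488, -0.002]
contact_force: [0.5, 0.7, -3.2]
width: 0.0128
gripper_force: 88.2
```

>>> carry_out(
  linear=[
    [-0.029, 0.0064, 0],
    [-0.029, 0.0064, 0],
    [-0.029, 0.0064, 0],
    [-0.029, 0.0064, 0],
    [-0.029, 0.0064, 0],
    [-0.014, 0.003, 0],
    [0, 0, 0],
    [0, 0, 0],
  ],
  angular=[
    [0, 0, -0.926],
    [0, 0, -0.926],
    [0, 0, -0.926],
    [0, 0, -0.926],
    [0, 0, -0.926],
    [0, 0, -0.45],
    [0, 0, 0],
    [0, 0, 0],
  ],
  hand=[0.05, 0.05, 0.05, 0.05, 0.05, 0.05, 0.05, 0.05],
)

```text
clock: 41.1
position: [0.5051, -0.0308, 0.3679]
ee_rot: [0.001, 0.953, 0.304, -0.002]
contact_force: [0.8, -0.1, -2.6]
width: 0.0126
gripper_force: 88.1
```

>>> carry_out(
  linear=[
    [0, 0, 0],
    [0, 0, 0],
    [0, 0, 0],
    [0, 0, 0],
  ],
  angular=[
    [0, 0, 0],
    [0, 0, 0],
    [0, 0, 0],
    [0, 0, 0],
  ],
  hand=[0.05, 0.05, 0.05, 0.05],
)

```text
clock: 41.43
position: [0.5062, -0.031, 0.3695]
ee_rot: [0.002, 0.953, 0.304, -0.0]
contact_force: [0.2, 1.0, -3.1]
width: 0.0132
gripper_force: 88.1
```

Run:
```python
from h import *
s=manip.get_state();print(s['width'],s['gripper_force'],s['contact_force'])
M=tool(0,0,.615-np.pi/2);plan([((.504,-.0305,.17),M,2)])
p=s['position'];w=s['ee_rot'];A=R.from_quat([w[1],w[2],w[3],w[0]]).as_matrix();print('tilt',A[:,2])
# bar in hand seen by both cameras: predicted rib top / strip ends vs image blob
g=p+.155*A[:,2];ax=A[:,0];
for n in('top','side'):
    im=manip.get_image(n);cv2.imwrite(f'pics/{n}13.png',im[:,:,::-1]);print(n,[np.round(proj(n,g+ax*d+[0,0,-.028]),1) for d in(-.15,.15)],'post',proj(n,(.504,-.0305,.106)))
a=cv2.imread('pics/top13.png')[150:240,190:320];b=cv2.imread('pics/side13.png')[120:250,205:335]
im=np.hstack([cv2.resize(a,(480,332),interpolation=3),cv2.resize(b,(320,320),interpolation=3)[:332] if 0 else cv2.copyMakeBorder(cv2.resize(b,(320,320),interpolation=3),0,12,0,0,0)])
cv2.imwrite('pics/c13.png',np.clip(im*1.4,0,255).astype('uint8'))
```

```text
0.013155082377590943 88.12810063362122 [ 0.18460771  1.01279909 -3.08409692]
now [ 0.5062 -0.031   0.3695] grasp [ 0.5064 -0.0317  0.2146] yaz -0.954 q [-0.2   0.2   1.7  -0.    1.24  0.76] t 41.43
2 rows lin [-0.0022  0.0005 -0.0445] ang [ 0.028  0.006 -0.013]
tilt [ 9.60231931e-04 -4.46091233e-03 -9.99989589e-01]
top [array([300.4, 257.6]), array([228.8, 152.3])] post [262.55306454 207.60818398]
side [array([353.7, 171.3]), array([224. , 168.6])] post [287.61569715 192.34359978]
```

>>> carry_out(
  linear=[
    [-0.0044, 0.002, -0.02],
    [0, 0, -0.03],
    [0, 0, -0.03],
    [0, 0, -0.006],
    [0, 0, 0],
    [0, 0, 0],
    [0, 0, 0],
    [0, 0, 0],
  ],
  angular=[
    [0.05, 0.01, -0.02],
    [0, 0, 0],
    [0, 0, 0],
    [0, 0, 0],
    [0, 0, 0],
    [0, 0, 0],
    [0, 0, 0],
    [0, 0, 0],
  ],
  hand=[0.05, 0.05, 0.05, 0.05, 0.05, 0.05, 0.05, 0.05],
)

```text
clock: 42.2
position: [0.504, -0.03, 0.3277]
ee_rot: [0.001, 0.953, 0.303, 0.001]
contact_force: [-0.5, 0.5, -3.0]
width: 0.0131
gripper_force: 87.9
```

Run:
```python
from h import *
M=tool(0,0,.615-np.pi/2);plan([((.5042,-.0305,.162),M,1)])
```

```text
now [ 0.504  -0.03    0.3277] grasp [ 0.5043 -0.0301  0.1727] yaz -0.956 q [-0.2   0.23  1.77 -0.    1.14  0.76] t 42.2
1 rows lin [ 0.0005 -0.0011 -0.0214] ang [ 0.011  0.029 -0.004]
```

>>> carry_out(
  linear=[
    [0, -0.0008, -0.009],
    [0, 0, -0.009],
    [0, 0, -0.006],
    [0, 0, -0.006],
    [0, 0, 0],
  ],
  angular=[
    [0.01, 0.02, 0],
    [0, 0, 0],
    [0, 0, 0],
    [0, 0, 0],
    [0, 0, 0],
  ],
  hand=[0.05, 0.05, 0.05, 0.05, 0.05],
)

```text
clock: 42.62
position: [0.5033, -0.0302, 0.311]
ee_rot: [-0.001, 0.953, 0.303, -0.001]
contact_force: [-0.4, 0.3, -3.7]
width: 0.0131
gripper_force: 88.2
```

>>> carry_out(
  linear=[
    [0, 0, -0.006],
    [0, 0, -0.006],
    [0, 0, -0.004],
    [0, 0, 0],
    [0, 0, 0],
  ],
  angular=[
    [0, 0, 0],
    [0, 0, 0],
    [0, 0, 0],
    [0, 0, 0],
    [0, 0, 0],
  ],
  hand=[0.05, 0.05, 0.05, 0.05, 0.05],
)

```text
clock: 43.03
position: [0.5035, -0.0303, 0.3037]
ee_rot: [-0.0, 0.953, 0.303, -0.001]
contact_force: [0.4, -0.9, -3.1]
width: 0.013
gripper_force: 88.2
```

>>> carry_out(
  linear=[
    [0, 0, -0.006],
    [0, 0, -0.006],
    [0, 0, -0.006],
    [0, 0, 0],
    [0, 0, 0],
  ],
  angular=[
    [0, 0, 0],
    [0, 0, 0],
    [0, 0, 0],
    [0, 0, 0],
    [0, 0, 0],
  ],
  hand=[0.05, 0.05, 0.05, 0.05, 0.05],
)

```text
clock: 43.45
position: [0.5038, -0.0303, 0.2951]
ee_rot: [-0.0, 0.953, 0.303, -0.0]
contact_force: [-0.4, -1.9, 1.4]
width: 0.0127
gripper_force: 88.0
```

>>> carry_out(
  linear=[
    [0, 0, -0.006],
    [0, 0, -0.006],
    [0, 0, -0.006],
    [0, 0, 0],
    [0, 0, 0],
  ],
  angular=[
    [0, 0, 0],
    [0, 0, 0],
    [0, 0, 0],
    [0, 0, 0],
    [0, 0, 0],
  ],
  hand=[0.05, 0.05, 0.05, 0.05, 0.05],
)

```text
clock: 43.87
position: [0.5038, -0.0304, 0.286]
ee_rot: [-0.0, 0.953, 0.303, -0.0]
contact_force: [-1.3, -0.9, 4.8]
width: 0.0129
gripper_force: 87.7
```

>>> carry_out(
  linear=[
    [0, 0, -0.005],
    [0, 0, -0.004],
    [0, 0, 0],
    [0, 0, 0],
    [0, 0, 0],
  ],
  angular=[
    [0, 0, 0],
    [0, 0, 0],
    [0, 0, 0],
    [0, 0, 0],
    [0, 0, 0],
  ],
  hand=[0.05, 0.05, 0.05, 0.05, 0.05],
)

```text
clock: 44.28
position: [0.504, -0.0303, 0.2832]
ee_rot: [0.0, 0.953, 0.303, 0.001]
contact_force: [-0.5, 2.2, 14.6]
width: 0.0127
gripper_force: 89.2
```

>>> carry_out(
  linear=[
    [0, 0, 0],
    [0, 0, 0],
    [0, 0, 0],
    [0, 0, 0],
    [0, 0, 0],
    [0, 0, 0],
  ],
  angular=[
    [0, 0, 0.6],
    [0, 0, 0.6],
    [0, 0, 0.6],
    [0, 0, 0.6],
    [0, 0, 0],
    [0, 0, 0],
  ],
  hand=[0.05, 0.05, 0.05, 0.05, 0.05, 0.05],
)

```text
clock: 44.78
position: [0.5043, -0.0301, 0.2832]
ee_rot: [0.0, 0.92, 0.393, 0.001]
contact_force: [-0.5, 2.4, 12.7]
width: 0.0129
gripper_force: 89.0
```

>>> carry_out(
  linear=[
    [0, 0, 0],
    [0, 0, 0],
    [0, 0, 0],
    [0, 0, 0],
    [0, 0, 0],
    [0, 0, 0],
    [0, 0, 0],
  ],
  angular=[
    [0, 0, 0.8],
    [0, 0, 0.8],
    [0, 0, 0.8],
    [0, 0, 0.8],
    [0, 0, 0.8],
    [0, 0, 0.8],
    [0, 0, 0],
  ],
  hand=[0.05, 0.05, 0.05, 0.05, 0.05, 0.05, 0.05],
)

```text
clock: 45.37
position: [0.5044, -0.03, 0.2832]
ee_rot: [0.001, 0.827, 0.562, 0.001]
contact_force: [-0.5, 3.2, 12.1]
width: 0.0125
gripper_force: 88.9
```

>>> carry_out(
  linear=[
    [0, 0, 0],
    [0, 0, 0],
    [0, 0, 0],
    [0, 0, 0],
    [0, 0, 0],
    [0, 0, 0],
  ],
  angular=[
    [0, 0, 0.8],
    [0, 0, 0.8],
    [0, 0, 0.8],
    [0, 0, 0.8],
    [0, 0, 0],
    [0, 0, 0],
  ],
  hand=[0.05, 0.05, 0.05, 0.05, 0.05, 0.05],
)

```text
clock: 45.87
position: [0.5044, -0.0302, 0.2832]
ee_rot: [0.001, 0.749, 0.662, 0.001]
contact_force: [-0.7, -0.2, 12.4]
width: 0.0131
gripper_force: 88.9
```

Run:
```python
from h import *
plan([]);s=manip.get_state();print(s['contact_force'],s['moment'],s['width'])
```

```text
now [ 0.5044 -0.0302  0.2832] grasp [ 0.5048 -0.0302  0.1282] yaz -0.124 q [-0.2   0.27  1.84 -0.    1.03 -0.07] t 45.87
[-0.72116826 -0.2142879  12.39373775] [ 0.29353599  0.14072285 -0.04162855] 0.013127548604067951
```

>>> carry_out(
  linear=[
    [0, 0, 0],
    [0, 0, 0],
    [0, 0, 0],
    [0, 0, 0],
  ],
  angular=[
    [0, 0, 0.6],
    [0, 0, 0.6],
    [0, 0, 0],
    [0, 0, 0],
  ],
  hand=[0.05, 0.05, 0.05, 0.05],
)

```text
clock: 46.2
position: [0.5044, -0.0302, 0.2831]
ee_rot: [0.001, 0.717, 0.697, 0.001]
contact_force: [-0.8, 2.4, 12.6]
width: 0.0129
gripper_force: 89.0
```

Run:
```python
from h import *
plan([]);s=manip.get_state();print(s['contact_force'],s['moment'],s['width'])
```

```text
now [ 0.5044 -0.0302  0.2831] grasp [ 0.5048 -0.0302  0.1281] yaz -0.028 q [-0.2   0.27  1.84 -0.    1.03 -0.17] t 46.2
[-0.80630833  2.41755243 12.5853852 ] [ 1.82927395  0.07980812 -0.00316204] 0.012913502131109445
```

>>> carry_out(
  linear=[
    [0, 0, 0],
    [0, 0, 0],
    [0, 0, 0],
  ],
  angular=[
    [0, 0, 0.6],
    [0, 0, 0.4],
    [0, 0, 0],
  ],
  hand=[0.05, 0.05, 0.05],
)

```text
clock: 46.45
position: [0.5044, -0.0301, 0.2832]
ee_rot: [0.001, 0.688, 0.726, 0.001]
contact_force: [-1.0, 0.7, 13.0]
width: 0.013
gripper_force: 89.0
```

Run:
```python
from h import *
plan([]);s=manip.get_state();print(s['contact_force'],s['moment'],s['width'])
```

```text
now [ 0.5044 -0.0301  0.2832] grasp [ 0.5049 -0.0301  0.1282] yaz 0.053 q [-0.2   0.27  1.84  0.    1.03 -0.25] t 46.45
[-1.04408918  0.65156216 12.97329433] [ 1.28661587  0.21536964 -0.05655032] 0.013046129377828293
```

>>> carry_out(
  linear=[
    [0, 0, 0],
    [0, 0, 0],
    [0, 0, 0.004],
    [0, 0, 0.003],
    [0, 0, 0],
    [0, 0, 0],
  ],
  angular=[
    [0, 0, 0.3],
    [0, 0, 0],
    [0, 0, 0],
    [0, 0, 0],
    [0, 0, 0],
    [0, 0, 0],
  ],
  hand=[0.05, 0.05, 0.05, 0.05, 0.05, 0.05],
)

```text
clock: 46.95
position: [0.5039, -0.0302, 0.2854]
ee_rot: [0.001, 0.68, 0.734, -0.0]
contact_force: [-0.4, 0.0, 5.5]
width: 0.0128
gripper_force: 88.6
```

Run:
```python
from h import *
plan([]);s=manip.get_state();print(s['contact_force'],s['moment'],s['width'])
```

```text
now [ 0.5039 -0.0302  0.2854] grasp [ 0.504  -0.0304  0.1304] yaz 0.076 q [-0.2   0.27  1.84 -0.    1.03 -0.27] t 46.95
[-0.36462866  0.01406608  5.53179539] [ 0.61241951 -0.02411176 -0.05930115] 0.012837597044538076
```

>>> carry_out(
  linear=[
    [0, 0, 0.002],
    [0, 0, 0.002],
    [0, 0, 0],
    [0, 0, 0],
  ],
  angular=[
    [0, 0, 0],
    [0, 0, 0],
    [0, 0, 0],
    [0, 0, 0],
  ],
  hand=[0.05, 0.05, 0.05, 0.05],
)

```text
clock: 47.28
position: [0.5039, -0.0303, 0.2871]
ee_rot: [0.0, 0.68, 0.734, -0.0]
contact_force: [1.3, 2.8, 4.3]
width: 0.0127
gripper_force: 88.8
```

>>> carry_out(
  linear=[
    [0, 0, 0.001],
    [0, 0, 0],
    [0, 0, 0],
  ],
  angular=[
    [0, 0, 0],
    [0, 0, 0],
    [0, 0, 0],
  ],
  hand=[0.05, 0.05, 0.05],
)

```text
clock: 47.53
position: [0.5039, -0.0302, 0.2873]
ee_rot: [0.0, 0.68, 0.734, -0.0]
contact_force: [2.0, 1.0, 2.5]
width: 0.013
gripper_force: 91.0
```

>>> carry_out(
  linear=[
    [0, 0, 0],
    [0, 0, 0],
    [0, 0, 0],
    [0, 0, 0],
    [0, 0, 0],
    [0, 0, 0.02],
    [0, 0, 0.04],
    [0, 0, 0.06],
  ],
  angular=[
    [0, 0, 0],
    [0, 0, 0],
    [0, 0, 0],
    [0, 0, 0],
    [0, 0, 0],
    [0, 0, 0],
    [0, 0, 0],
    [0, 0, 0],
  ],
  hand=[0.18, 0.25, 0.35, 0.4, 0.4, 0.4, 0.4, 0.4],
)

```text
clock: 48.2
position: [0.5026, -0.0302, 0.3463]
ee_rot: [-0.003, 0.68, 0.734, -0.002]
contact_force: [-0.1, 1.1, -0.5]
width: 0.0343
gripper_force: 0.0
```

>>> carry_out(
  linear=[
    [0, 0, 0.06],
    [0, 0, 0.06],
    [-0.03, -0.06, 0.02],
    [-0.03, -0.06, 0],
    [-0.03, -0.06, 0],
    [-0.03, -0.06, 0],
    [-0.03, -0.06, 0],
    [-0.03, -0.06, 0],
  ],
  angular=[
    [0, 0, 0],
    [0, 0, 0],
    [0, 0, 0],
    [0, 0, 0],
    [0, 0, 0],
    [0, 0, 0],
    [0, 0, 0],
    [0, 0, 0],
  ],
  hand=[0.4, 0.4, 0.4, 0.4, 0.4, 0.4, 0.4, 0.4],
)

```text
clock: 48.87
position: [0.4124, -0.2113, 0.4183]
ee_rot: [0.0, 0.679, 0.734, -0.001]
contact_force: [-0.3, -0.3, -0.4]
width: 0.034
gripper_force: 0.0
```

>>> carry_out(
  linear=[
    [0, -0.06, 0],
    [0, -0.06, 0],
    [0, -0.06, 0],
    [0, -0.06, 0],
    [0, 0, 0],
  ],
  angular=[
    [0, 0, 0],
    [0, 0, 0],
    [0, 0, 0],
    [0, 0, 0],
    [0, 0, 0],
  ],
  hand=[0.4, 0.4, 0.4, 0.4, 0.4],
)

```text
clock: 49.28
position: [0.4135, -0.3352, 0.4178]
ee_rot: [0.002, 0.681, 0.732, -0.002]
contact_force: [0.4, -0.2, 0.4]
width: 0.034
gripper_force: 0.0
```

Run:
```python
from h import *
a=manip.get_image('top')[100:260,90:430,::-1];b=manip.get_image('side')[80:300,130:400,::-1]
im=np.vstack([cv2.resize(a,(640,301),interpolation=3),cv2.copyMakeBorder(cv2.resize(b,(360,293),interpolation=3),0,0,0,280,0)])
cv2.imwrite('pics/c14.png',np.clip(im*1.4,0,255).astype('uint8'))
```

```text
(no output)
```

View pics/c14.png

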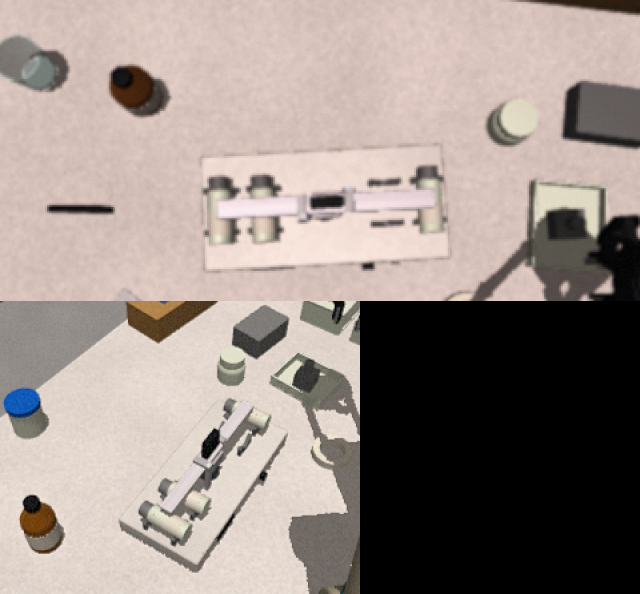

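The bar lies along the mixer's y axis, centred at (327,203) in the top panel and under both hooks, across the three bottles. The cover is in the tray at (567,224), and the amber bottle and jar are still standing. I'll hand it in.

```bash
python3 -c "
from rig import manip
print(manip.sign_off())"
```

```text
the job is handed in; nothing more can be done
None
```

The job is handed in at about 49 s of the 208 s allowed: cover in the tray, all three sample bottles lying in cradles 0, 1 and 3, bar locked under both hooks, and the amber bottle and jar still standing (final camera check; no verdict returned).

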